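# Hang the capsule pail and push the hanger home

### The job

Swing the folded bail of the green capsule pail up until it stands upright while the pail stays standing on the worktop. Then hang the pail by its bail in both prongs of the pulled-out hanger, let go of it, and push the hanger in until it snaps fully home with the pail still hanging on it. Leave the cup, the creamer tub and the red capsule where they are.

Things in the scene. Friction and masses are not known exactly. Their poses are not given: they have to be found in the camera images.
- pail: Green round pail, 104 mm across the rim, 90 mm across the foot, 85 mm high, open at the top, about 0.35 to 0.65 kg with its bail; origin at the centre of its underside, z up. Two steel ears on its own +x and -x sides carry the bail's pivots, 78 mm above the underside. The bail folds to the pail's own -y side.
- pail_bail (a joint): Angle of the bail in rad: 0 upright (in the plane over the ears), about 1.57 folded level to the pail's -y side. It goes from -0.1 (a stop just past upright) to 1.75. The hinge is stiff enough to stay where it is left; some 0.5 to 1 N at the bar moves it.
- bail_grip (a point): Centre of the wooden grip of the bail, 85 mm from the pivot line, out beyond the rim when folded (about 30 mm free between rim and bar). The bail is a 124 mm wide U of 6 mm steel wire; its bar runs along this point's x (and the pail's x), straight over 92 mm; the wooden grip on its middle is 36 mm long and 12 mm thick. This point's z points away from the pivots.
- hook_seat (a point): Where the bar's centre lies when it rests in both saddles, midway between the prongs; moves with the carriage. Its y is the direction of the hung bar, its -x points out of the hanger, to the robot. Each prong has a V saddle: the front tip (red ball, 16 mm ahead) reaches 12 mm above this point, the back shoulder (16 mm behind) 7 mm. Between the prongs it is free down to 23 mm below this point.
- hanger: Fixed stand: base plate 170x100 mm, dark column, aluminium housing on top (200 mm high) out of which a carriage with two prongs slides to the hanger's own -x. Prongs: 8 mm steel wire along x at y = -32 and +32 mm. Nothing of it rises over 12 mm above hook_seat; a pail hung there clears the worktop by about 30 mm. Origin: foot of the column, z up.
- push_plate (a point): Centre of the front face of the red push plate that joins the prongs below the saddles: 84 mm wide (y), 20 mm high (z), facing -x of the hanger, 33 mm below and 23 mm ahead of point hook_seat, with the same axes. It is pushed along the hanger's +x.
- hanger_slide (a joint): How far the hanger's carriage is pulled out, in m: 0 fully home, up to 0.10. It slides along the hanger's x with about 1.5 N of friction; from 14 to 6 mm before home a spring catch resists with up to some 7 N more, and once over it the carriage snaps in to the stop at 0.
- cup: Striped espresso cup with a handle, 63x90x49 mm, standing on the worktop; bystander. Origin at the centre of its underside.
- creamer: Pink creamer tub, 72x71x71 mm, standing; bystander. Origin at the centre of its underside.
- capsule: Red coffee capsule, 37 mm across, 22 mm high, standing; bystander. Origin at the centre of its underside.

How it is judged:
By the outcome, as a careful person would: the job done as asked, in the order asked, and still so for the second after the job is handed in, with the robot touching nothing.
It also fails if it takes over 72 s, if anything falls off the work surface, if the arm or the gripper's body presses on something with over 40 N, if the wrist force passes 120 N, or if a joint passes its speed limit or range.

### The arm

A 7-joint arm with a two-finger parallel gripper is mounted at the origin on a cart in front of the work surface, level with it; the furniture and walls round the work are solid. World frame = base frame: x ahead of the robot, y to its left, z up, the work surface at z = 0. Lengths are in m, angles in rad, forces in N, time in s.
With the tool pointing down it reaches from about 0.425 to 0.875 m from the base axis. Payload 4.7 kg.
Tool frame: the origin (TCP) lies where the fingers leave the gripper's body, on its centre line; the fingertips stand 70 mm ahead of it and the grasp point (between the pads) lies 51 mm ahead of it; z points along the fingers, y is the line along which they close (so a half turn about z gives the same grasp; the last joint's range is limited). The gripper opens to 87 mm and grips with 3 to 60 N. Pads are 19 mm wide; open, the fingers measure 117 mm over their backs; the gripper's body (75 mm by 190 mm) begins 51 mm behind the grasp point.
Start: joints at [1.162, 0.321, -0.07, 1.45, 0.023, 1.371, -0.057], TCP at [0.267, -0.593, 0.292] pointing down, gripper open.
Joint ranges: [-2.86, 2.86], [-0.3, 2.09], [-1.38, 1.24], [0.06, 2.45], [-1.56, 4.7], [0.09, 2.05], [-2.69, 2.69]. Speed limits (rad/s): [2.57, 2.57, 3.14, 3.14, 3.14, 3.14, 3.14].

### API

Orientations are given as a rotation vector (axis times angle).
In Python, from bench import ctrl gives the robot as it stands.
- The arm moves only by the tool play_rows, never from a script. Its argument "increments" is a list that holds one entry, the list of rows, each a list of 7 numbers: the shift along the tool's x, y, z as a fraction of full scale, then the turn, a rotation vector about the tool's x, y, z as a fraction of full scale, then the gripper command: -1 is shut, 1 is fully open, values between are in proportion. A call has 1 to 8 rows; each row is the pose to reach, as a shift and turn from the pose commanded when the call began, along the tool's axes at that moment; what a row does not reach only later rows make up. Full scale, the value 1, is 0.1 m for a shift and 90 degrees for a turn. A row lasts 1/10 s, in which the tool goes at most 50 mm and 8.59 degrees, less where a joint would pass 70% of its speed; a pose out of reach is approached as far as the arm can. A call with a number of a shift or a turn outside -1 to 1 is refused whole. A call with a gripper value outside its range is refused whole. The fingers move at their own pace and stop on an object; "squeeze" is the grip in N (left out, the last holds). Time passes only in rows, so rows that repeat a pose let the fingers close. It gives the time, the measured TCP pose, the force, the opening and the grip force at its end, in the units of the state.
- ctrl.get_state(): the state, without advancing time (a new reading comes with each control period).
- ctrl.get_image(name): name is "side" or "top" or "wrist"; returns the picture (400x640x3 uint8, red, green, blue); there is no depth.
- ctrl.get_calibration(name): a dict with "vertical_fov" (degrees; the focal length in pixels is half the picture's height over the tangent of half this angle, whatever the lens; pixels are square), "cx", "cy" (the principal point, pixels), "R" (3x3) and "t" (3): a world point X has camera coordinates R X + t; the wrist camera has in their place "T_tool_cam" (4x4, takes a point from camera to tool coordinates, whose origin is the TCP and whose axes are the flange's). Camera axes: x right, y down, z forward; pixel columns grow to the right and rows downward; lengths in m; the calibration is good to about 2 mm. A picture is of the moment at which its call begins: read the wrist's pose just before it. get_calibration takes no time and is no camera call.
- ctrl.close_job(): hands the job in; it is judged then, once.
The state is a dict: "time": time; "joint_positions": joint angles; "qd": joint speeds; "joint_torque": joint torques, N m; "position": TCP position; "tool_rot": TCP orientation; "ft_force": force on the tool from outside, world axes, zero at the start; "torque": the same for the moment, N m; "grip_width": opening from 0.0 (shut) to 1.0 (fully open); "grip_force": force on a finger pad.
Only numpy, scipy, OpenCV 4.12 (cv2) and the standard library are available. Lean on these libraries where they do the work, as an engineer would, in place of code of your own. Each camera call takes 0.05 s, during which the arm holds its last target. There are 200 camera calls.

## Working session

There is one attempt and no reset: what is moved stays moved. The work goes in short steps, Python scripts to look and compute and a tool call to move; the robot and the scene stay as the last step left them, time stands still between calls to the robot, and variables do not carry over. Pictures are saved under pics/ and viewed, at most 10 in all, crops included, and the job is handed in when it is done.

Besides the shell and the picture viewer there is one more tool, called after "Call:" as a command line: name --argument value ..., lists and objects as JSON in quotes. play_rows: Moves the arm, as the interface text tells. Shift numbers are shares of 0.1 m and turn numbers shares of 90 degrees, none past 1 either way. Its arguments: {"type":"object","properties":{"increments":{"type":"array"},"squeeze":{"type":"number"}},"required":["increments"]}

```bash
mkdir -p pics; ls; cat > h.py <<'E'
import numpy as np, cv2
from bench import ctrl
from scipy.spatial.transform import Rotation as Ro
def cam(n):
    c=ctrl.get_calibration(n); f=200/np.tan(np.radians(c["vertical_fov"])/2)
    if "R" in c: R=np.array(c["R"]);t=np.array(c["t"])
    else:
        s=ctrl.get_state(); T=np.eye(4);T[:3,:3]=Ro.from_rotvec(s["tool_rot"]).as_matrix();T[:3,3]=s["position"]
        W=np.linalg.inv(T@np.array(c["T_tool_cam"])); R=W[:3,:3];t=W[:3,3]
    return f,c["cx"],c["cy"],R,t
def ray(C,u,v):
    f,cx,cy,R,t=C; d=R.T@np.array([(u-cx)/f,(v-cy)/f,1]); return -R.T@t,d/np.linalg.norm(d)
def onz(C,u,v,z):
    o,d=ray(C,u,v); return o+d*(z-o[2])/d[2]
def proj(C,X):
    f,cx,cy,R,t=C; p=R@np.array(X)+t; return np.array([cx+f*p[0]/p[2],cy+f*p[1]/p[2]])
def tri(a,b):
    (o,d),(p,e)=a,b; A=np.array([d,-e]).T; s=np.linalg.lstsq(A,p-o,rcond=None)[0]
    x,y=o+d*s[0],p+e*s[1]; return (x+y)/2,np.linalg.norm(x-y)
def shot(n,name):
    C=cam(n); im=np.array(ctrl.get_image(n)); cv2.imwrite(f"pics/{name}.png",im[:,:,::-1]); return C,im
E
python3 - <<'E'
from h import *
s=ctrl.get_state();print(s["position"],s["tool_rot"],s["time"],s["ft_force"])
for n in("side","top"):
    C,im=shot(n,n+"1");print(n,C[0],-C[3].T@C[4],C[3][2])
import h; print(ctrl.get_calibration("wrist"))
a=[cv2.imread(f"pics/{n}1.png") for n in("top","side")]
E
```

```text
pics
[ 0.26648259 -0.59238269  0.29112242] [-3.06978272e+00 -6.58858834e-01  8.14754043e-04] 0.0 [-0.0192258   0.80567956  0.12526843]
side 446.2801413666804 [-0.1849871  -0.04830615  1.48751248] [ 0.48198204  0.07133474 -0.87327239]
top 506.2798091110654 [0.29306539 0.04971972 1.69551483] [ 0.15953315  0.00523706 -0.98717868]
{'vertical_fov': 71.829471511355, 'cx': 316.9580308617043, 'cy': 197.63700181512982, 'T_tool_cam': array([[ 6.87234397e-04, -9.60744159e-01, -2.77435016e-01,
         7.65849487e-02],
       [ 9.99999730e-01,  7.32556687e-04, -5.97089261e-05,
         2.57808074e-05],
       [ 2.60601878e-04, -2.77434900e-01,  9.60744403e-01,
        -9.15498404e-02],
       [ 0.00000000e+00,  0.00000000e+00,  0.00000000e+00,
         1.00000000e+00]])}
```

View pics/top1.png

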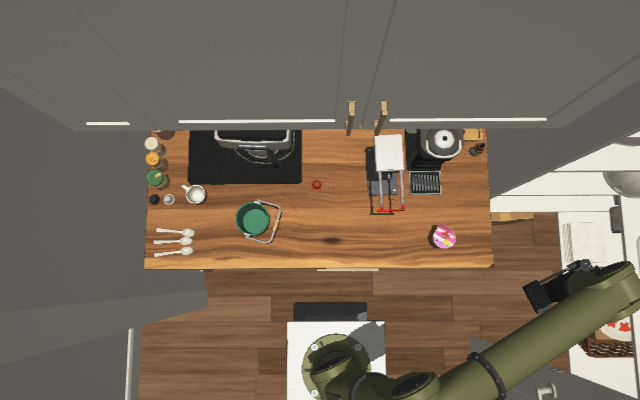

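View pics/side1.png

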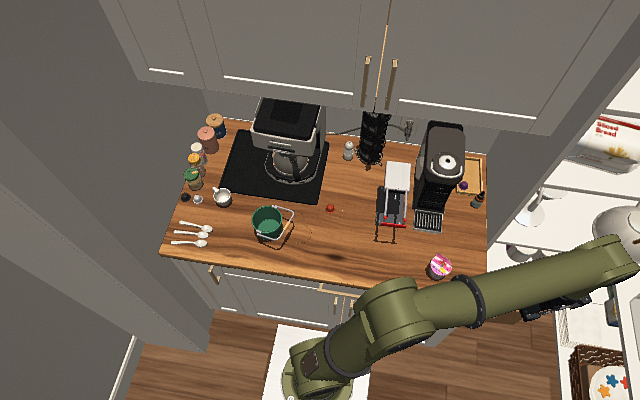

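The top view shows the pail at (253,219) with its bail folded to the right and the grip near (277,222). The red hanger tips are at about (390,209), the capsule at (317,184), the creamer at (444,237) and the cup at (196,194). Next I measure.

```bash
python3 - <<'E'
from h import *
ims={n:cv2.imread(f"pics/{n}1.png") for n in("top","side")}
for n,im in ims.items():
    C=cam(n); hsv=cv2.cvtColor(im,cv2.COLOR_BGR2HSV)
    g=cv2.inRange(hsv,(65,90,30),(95,255,255)); r=cv2.inRange(hsv,(0,170,90),(4,255,255))|cv2.inRange(hsv,(174,170,90),(180,255,255))
    for nm,m,z in(("g",g,.085),("r",r,.19)):
        k,l,st,ce=cv2.connectedComponentsWithStats(m)
        for i in range(1,k):
            if st[i,4]>4 and st[i,0]<480 : print(n,nm,st[i],ce[i].round(1),onz(C,*ce[i],z).round(3))
t=ims["top"]; a=cv2.resize(t[180:260,215:305],None,fx=4.4,fy=4.4,interpolation=2); b=cv2.resize(t[125:225,350:420],None,fx=4,fy=4,interpolation=2)
s=ims["side"]; c=cv2.resize(s[190:255,240:305],None,fx=4,fy=4,interpolation=2)
o=np.zeros((520,800,3),np.uint8)
o[:a.shape[0],:a.shape[1]]=a;o[:b.shape[0],400:400+b.shape[1]]=b
cv2.imwrite("pics/crop1.png",o)
E
```

```text
top g [236 202  33  33 818] [252.2 218.3] [0.478 0.263 0.085]
top r [378 205  27   7  70] [391.2 209.2] [ 0.491 -0.168  0.19 ]
side g [191 170   5   2   5] [193.  170.2] [0.626 0.58  0.085]
side g [252 206  30  32 730] [267.2 220.6] [0.47  0.26  0.085]
side g [263 238   6   2   7] [265.4 238.6] [0.402 0.251 0.085]
side r [384 216   3   3   9] [385. 217.] [ 0.5   -0.138  0.19 ]
side r [403 218   4   4   8] [404.6 219.5] [ 0.502 -0.202  0.19 ]
side r [381 222  25   6  61] [393.1 224.3] [ 0.478 -0.166  0.19 ]
side r [439 261   5   3   7] [441.3 261.9] [ 0.374 -0.326  0.19 ]
```

View pics/crop1.png

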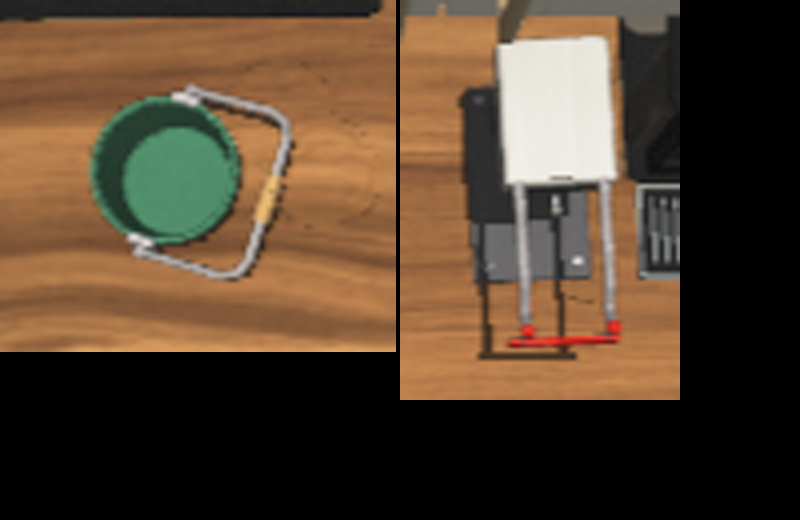

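```bash
cat >> h.py <<'E'
def goto(p,yd=None):
    "TCP-down move from present pose to position p, tool y at world yaw yd deg: increments"
    s=ctrl.get_state();R=Ro.from_rotvec(s["tool_rot"]); d=R.inv().apply(np.array(p)-s["position"])/.1
    out=[*d.round(3)]
    if yd is not None:
        a=np.radians(yd); y=np.array([np.cos(a),np.sin(a),0]); z=np.array([0,0,-1.]); T=Ro.from_matrix(np.array([np.cross(y,z),y,z]).T)
        out+=[*((R.inv()*T).as_rotvec()/(np.pi/2)).round(3)]
    return out
E
python3 - <<'E'
from h import *
T,S=cam("top"),cam("side")
for a,b in(((381.8,207.5),(385,217)),((403.5,207),(404.6,219.5))): print("ball",tri(ray(T,*a),ray(S,*b)), onz(T,*a,.202))
e=[onz(T,257,202,.08),onz(T,246.6,234.8,.08)];print("ears",e,np.linalg.norm(e[0]-e[1]))
g=onz(T,275.2,225.5,.078);print("grip",g)
print("cen",onz(T,252.7,218.6,.085))
d=e[0]-e[1];print("bar ang",np.degrees(np.arctan2(d[1],d[0])))
b=[onz(T,215+288/4.4,180+125/4.4,.078),onz(T,215+247/4.4,180+262/4.4,.078)];d=b[0]-b[1];print("bar2",b,np.linalg.norm(d),np.degrees(np.arctan2(d[1],d[0])))
# prongs
for p,q in(((519-400,190),(525-400,315)),((607-400,190),(612-400,315))):
    A=onz(T,350+p[0]/4,125+p[1]/4,.19);B=onz(T,350+q[0]/4,125+q[1]/4,.19);d=A-B;print("prong",A,B,np.degrees(np.arctan2(d[1],d[0])))
print("housing",[onz(T,350+(u-400)/4,125+v/4,.2).round(3) for u,v in((500,44),(605,38),(507,185),(615,182))])
cap=onz(T,317,184,.02);print("cap",cap,"creamer",onz(T,444,237,.07))
print(goto([.46,.18,.29],73))
E
```

```text
ball (array([ 0.49444783, -0.13772749,  0.20009778]), np.float64(0.001351557613931942)) [ 0.49430029 -0.13816229  0.202     ]
ball (array([ 0.49513437, -0.20136793,  0.20264476]), np.float64(0.002371827853659451)) [ 0.49540014 -0.20266988  0.202     ]
ears [array([0.53113636, 0.2484404 , 0.08      ]), array([0.42545762, 0.28028592, 0.08      ])] 0.1103726973135481
grip [0.45491011 0.18928269 0.078     ]
cen [0.47679219 0.2608882  0.085     ]
bar ang -16.7698013300355
bar2 [array([0.5100758 , 0.17274798, 0.078     ]), array([0.41000882, 0.20192624, 0.078     ])] 0.10423421984830587 -16.25601614042423
prong [ 0.60297034 -0.13625772  0.19      ] [ 0.50727911 -0.13831908  0.19      ] 1.234059853360857
prong [ 0.60252808 -0.20287471  0.19      ] [ 0.50687182 -0.20352328  0.19      ] 0.388476475420023
housing [array([ 0.714, -0.123,  0.2  ]), array([ 0.719, -0.204,  0.2  ]), array([ 0.605, -0.126,  0.2  ]), array([ 0.607, -0.207,  0.2  ])]
cap [0.599907   0.05465583 0.02      ] creamer [ 0.41551471 -0.35140358  0.07      ]
[np.float64(4.934), np.float64(-6.25), np.float64(0.023), np.float64(-0.001), np.float64(-0.001), np.float64(-1.542)]
```

Call:
play_rows --increments '[[[0.98,-1,0,0,0,0,1],[0.98,-1,0,0,0,0,1],[0.98,-1,0,0,0,0,1],[0.98,-1,0,0,0,0,1]]]'

```text
time: 0.5
position: [0.3189, -0.4555, 0.2923]
tool_rot: [-3.066, -0.673, -0.003]
ft_force: [0.3, -0.4, 0.1]
grip_width: 0.999
grip_force: 0.0
```

Call:
play_rows --increments '[[[0.98,-1,0,0,0,0,1],[0.98,-1,0,0,0,0,1],[0.98,-1,0,0,0,0,1],[0.98,-1,0,0,0,0,1]]]'

```text
time: 0.9
position: [0.3661, -0.3247, 0.2924]
tool_rot: [-3.067, -0.673, -0.002]
ft_force: [-0.0, 0.1, 0.6]
grip_width: 1.005
grip_force: 0.0
```

Call:
play_rows --increments '[[[0.98,-1,0,0,0,0,1],[0.98,-1,0,0,0,0,1],[0.98,-1,0,0,0,0,1],[0.98,-1,0,0,0,0,1]]]'

```text
time: 1.3
position: [0.4137, -0.1938, 0.2925]
tool_rot: [-3.068, -0.672, -0.002]
ft_force: [0.3, -1.0, 0.4]
grip_width: 1.001
grip_force: 0.0
```

Call:
play_rows --increments '[[[0.98,-1,0,0,0,0,1],[0.98,-1,0,0,0,0,1],[0.98,-1,0,0,0,0,1],[0.98,-1,0,0,0,0,1]]]'

```text
time: 1.7
position: [0.4616, -0.0626, 0.2925]
tool_rot: [-3.067, -0.671, -0.003]
ft_force: [-0.3, -1.4, -0.2]
grip_width: 1.0
grip_force: 0.0
```

Call:
play_rows --increments '[[[0.98,-1,0,0,0,0,1],[0.98,-1,0,0,0,0,1],[0.98,-1,0,0,0,0,1],[0.98,-1,0,0,0,0,1]]]'

```text
time: 2.1
position: [0.5095, 0.0685, 0.2923]
tool_rot: [-3.066, -0.67, -0.002]
ft_force: [-0.7, -0.4, 0.6]
grip_width: 0.999
grip_force: 0.0
```

Call:
play_rows --increments '[[[0,-0.6,0,0,0,-0.1,1],[0,-0.6,0,0,0,-0.2,1],[0,-0.6,0,0,0,-0.3,1],[0,-0.6,0,0,0,-0.4,1],[0,-0.6,0,0,0,-0.5,1],[0,-0.6,0,0,0,-0.5,1]]]'

```text
time: 2.7
position: [0.4844, 0.1161, 0.2919]
tool_rot: [2.584, 1.786, -0.001]
ft_force: [-0.1, -0.7, 0.0]
grip_width: 1.004
grip_force: 0.0
```

Call:
play_rows --increments '[[[0,0,0,0,0,-0.08,1],[0,0,0,0,0,-0.17,1],[0,0,0,0,0,-0.26,1],[0,0,0,0,0,-0.35,1],[0,0,0,0,0,-0.44,1],[0,0,0,0,0,-0.5,1],[0,0,0,0,0,-0.5,1]]]'

```text
time: 3.4
position: [0.4844, 0.1163, 0.2919]
tool_rot: [1.71, 2.636, -0.001]
ft_force: [0.4, 0.3, 0.5]
grip_width: 1.001
grip_force: 0.0
```

Call:
play_rows --increments '[[[0,0,0,0,0,-0.08,1],[0,0,0,0,0,-0.17,1],[0,0,0,0,0,-0.26,1],[0,0,0,0,0,-0.35,1],[0,0,0,0,0,-0.44,1],[0,0,0,0,0,-0.54,1],[0,0,0,0,0,-0.54,1]]]'

```text
time: 4.1
position: [0.4842, 0.1173, 0.2921]
tool_rot: [-0.474, -3.105, 0.001]
ft_force: [0.0, 0.2, -0.5]
grip_width: 1.003
grip_force: 0.0
```

```bash
python3 - <<'E'
from h import *
C,im=shot("wrist","w1"); s=ctrl.get_state();print(s["time"],s["position"],s["joint_positions"])
print(goto([.455,.185,.29],73.5))
print("proj expected grip",proj(C,[.4528,.1795,.078]))
E
```

```text
4.15 [0.48410033 0.11757056 0.29211081] [ 0.52659254  0.03572269 -0.82662708  1.79402614  0.0274432   1.3237472
  0.95884059]
[np.float64(0.48), np.float64(0.556), np.float64(0.021), np.float64(-0.0), np.float64(-0.0), np.float64(-0.011)]
proj expected grip [362.57822175 143.98415288]
```

View pics/w1.png

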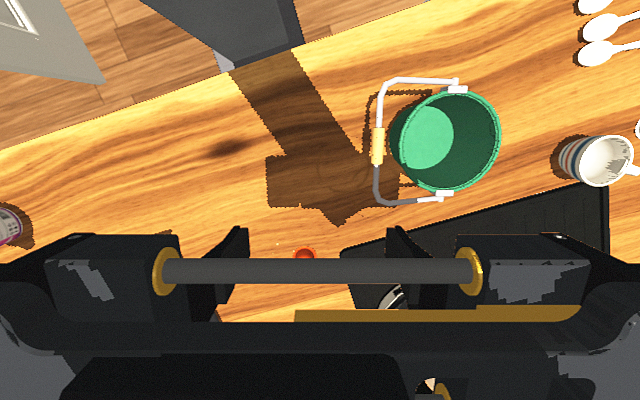

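The wrist view shows the grip centre at (377,146), the ears at (457,88) and (446,194), and the red capsule at (304,252). Next I triangulate these against the top view.

```bash
python3 - <<'E'
from h import *
C,T,S=cam("wrist"),cam("top"),cam("side")
im=cv2.imread("pics/w1.png");w=cv2.cvtColor(im,cv2.COLOR_BGR2HSV)
m=cv2.inRange(w,(12,70,150),(28,255,255));m2=np.zeros_like(m);m2[122:168,366:388]=m[122:168,366:388]
ys,xs=np.nonzero(m2);print("grip px",xs.mean(),ys.mean(),xs.min(),xs.max(),ys.min(),ys.max())
g=(377,146)
for t in((275.2,225.5),): print(tri(ray(C,*g),ray(T,*t)))
for z in(.06,.078,.09,.1,.11):print(z,onz(C,*g,z))
print("ears",tri(ray(C,457,88),ray(T,246.6,234.8)),tri(ray(C,446,194),ray(T,257,202)))
a,b=onz(C,457,88,.08),onz(C,446,194,.08);print(a,b,np.linalg.norm(a-b),(a+b)/2)
E
```

```text
grip px 376.8530183727034 140.26771653543307 368 387 122 164
(array([0.44900611, 0.18325654, 0.14338932]), np.float64(0.0014894647299391872))
0.06 [0.46251721 0.1975097  0.06      ]
0.078 [0.459739   0.19435074 0.078     ]
0.09 [0.45788685 0.19224476 0.09      ]
0.1 [0.4563434  0.19048978 0.1       ]
0.11 [0.45479995 0.1887348  0.11      ]
ears (array([0.42503746, 0.2778487 , 0.09792493]), np.float64(0.0021016615321611328)) (array([0.52698792, 0.24639597, 0.10290057]), np.float64(0.0021863418209955663))
[0.42693102 0.28661651 0.08      ] [0.53547928 0.25584695 0.08      ] 0.11282504848867554 [0.48120515 0.27123173 0.08      ]
```

```bash
python3 - <<'E'
from h import *
C,T,S=cam("wrist"),cam("top"),cam("side")
def red(f,box):
    im=cv2.imread(f);w=cv2.cvtColor(im,cv2.COLOR_BGR2HSV);m=cv2.inRange(w,(0,150,60),(8,255,255))|cv2.inRange(w,(174,150,60),(180,255,255))
    x0,x1,y0,y1=box;ys,xs=np.nonzero(m[y0:y1,x0:x1]);return xs.mean()+x0,ys.mean()+y0,len(xs),ys.min()+y0,ys.max()+y0
a=red("pics/top1.png",(308,326,175,194));b=red("pics/side1.png",(322,338,200,216));c=red("pics/w1.png",(290,320,243,262));print(a,b,c)
print(onz(T,*a[:2],.015),onz(S,*b[:2],.015),onz(C,*c[:2],.015),C[4]@-C[3])
# grip by colour in top / side
for n,box in(("top1",(266,284,212,236)),("side1",(278,300,208,245))):
    im=cv2.imread(f"pics/{n}.png");x0,x1,y0,y1=box;k=im[y0:y1,x0:x1].astype(int)
    m=(k[:,:,2]-k[:,:,0]>70)&(k[:,:,2]>190);ys,xs=np.nonzero(m);print(n,len(xs),xs.mean()+x0,ys.mean()+y0,xs.min()+x0,xs.max()+x0,ys.min()+y0,ys.max()+y0)
im=cv2.imread("pics/side1.png");cv2.imwrite("pics/c2.png",cv2.resize(im[195:255,240:305],None,fx=8,fy=8,interpolation=0))
E
```

```text
(np.float64(316.3734939759036), np.float64(184.6144578313253), 83, np.int64(180), np.int64(189)) (np.float64(329.69117647058823), np.float64(208.35294117647058), 68, np.int64(204), np.int64(212)) (np.float64(304.57055214723925), np.float64(253.11656441717793), 163, np.int64(246), np.int64(258))
[0.59872975 0.05679588 0.015     ] [0.59235482 0.05797526 0.015     ] [0.58892381 0.06572709 0.015     ] [0.41256109 0.14070718 0.38366454]
top1 66 275.8030303030303 219.6060606060606 269 283 212 229
side1 48 288.9791666666667 226.72916666666666 282 299 221 232
```

View pics/c2.png

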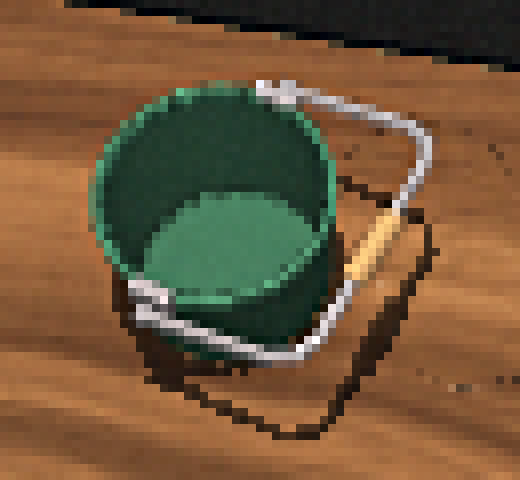

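The side crop shows the bail folded roughly level, with the grip at about (286.4,225.2) and the ears at about (257.8,232) and (275,206.5) in full-picture pixels.

```bash
python3 - <<'E'
from h import *
T,S,C=cam("top"),cam("side"),cam("wrist")
P={"grip":((275.0,225.2),(286.4,225.2),(377,146)),"e1":((246.4,234.5),(258,232),(457,88)),"e2":((256.8,201.8),(275,206.2),(446,194)),"c1":((280.2,208),(292.8,211.5),(377,195)),"c2":((270.5,239.5),(277,239),(390,82))}
for k,(a,b,c) in P.items(): print(k,*tri(ray(T,*a),ray(S,*b)),"wrist pix expected",proj(C,tri(ray(T,*a),ray(S,*b))[0]).round(1),c)
E
```

```text
grip [0.45290641 0.1869333  0.10834767] 0.0007518809467132915 wrist pix expected [374.4 144.5] (377, 146)
e1 [0.42666994 0.28304779 0.07344878] 0.002392577343739011 wrist pix expected [450.5  89.5] (457, 88)
e2 [0.53172306 0.24795143 0.08185699] 0.0018669196925798013 wrist pix expected [439.2 193.4] (446, 194)
c1 [0.50605609 0.17281087 0.11429024] 0.004124039445390591 wrist pix expected [374.9 199.9] (377, 195)
c2 [0.40882835 0.20754299 0.08262971] 0.008271273989778683 wrist pix expected [378.4  94.5] (390, 82)
```

```bash
python3 - <<'E'
from h import *
print(goto([.4545,.188,.205],73.5)); C=cam("wrist")
s=ctrl.get_state();R=Ro.from_rotvec(s["tool_rot"])
for p in([0,0,.051],[0,0,.07],[0,.02,.07],[0,-.02,.07]):print(p,proj(C,R.apply(p)+s["position"]))
E
```

```text
[np.float64(0.494), np.float64(0.583), np.float64(0.871), np.float64(-0.0), np.float64(-0.0), np.float64(-0.011)]
[0, 0, 0.051] [316.09729534 255.38833949]
[0, 0, 0.07] [316.20057779 241.18091053]
[0, 0.02, 0.07] [347.57811373 241.20705233]
[0, -0.02, 0.07] [284.82489874 241.15477027]
```

Call:
play_rows --increments '[[[0.49,0.58,0,0,0,-0.01,0.1],[0.49,0.58,0.3,0,0,-0.01,0.1],[0.49,0.58,0.6,0,0,-0.01,0.1],[0.49,0.58,0.87,0,0,-0.01,0.1],[0.49,0.58,0.87,0,0,-0.01,0.1],[0.49,0.58,0.87,0,0,-0.01,0.1]]]'

```text
time: 4.75
position: [0.4543, 0.1885, 0.2055]
tool_rot: [-0.449, -3.109, -0.0]
ft_force: [0.2, 0.3, 1.4]
grip_width: 0.583
grip_force: 0.0
```

```bash
python3 - <<'E'
from h import *
C,im=shot("wrist","w2"); s=ctrl.get_state();print(s["time"],s["position"],s["grip_width"]);R=Ro.from_rotvec(s["tool_rot"])
for p in([0,0,.051],[0,0,.07],[0,.022,.07],[0,-.022,.07]):print(p,proj(C,R.apply(p)+s["position"]))
E
```

```text
4.8 [0.45493664 0.18873478 0.20640312] 0.5703546505177378
[0, 0, 0.051] [316.93918888 257.06313488]
[0, 0, 0.07] [316.97951958 242.67726965]
[0, 0.022, 0.07] [351.62585369 242.70810799]
[0, -0.022, 0.07] [282.34302904 242.64644007]
```

View pics/w2.png

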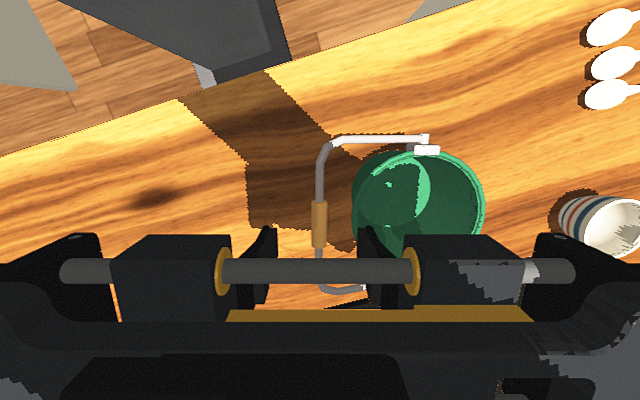

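The grip is centred between the fingers, at (319.5,224), with a length of 48 px and a width of 17 px. The ear is at (426,145).

```bash
python3 - <<'E'
from h import *
C=cam("wrist");f,cx,cy,R,t=C
s=ctrl.get_state();Q=Ro.from_rotvec(s["tool_rot"])
for z in(.09,.1,.11):
    p=onz(C,319.5,224,z);print(z,p,"depth",(R@p+t)[2],"tool",Q.inv().apply(p-s["position"]))
    a=onz(C,319,200,z);b=onz(C,319,248,z);print(np.linalg.norm(a-b))
e=onz(C,426,145,.08);print("ear",e,"tool",Q.inv().apply(e-s["position"]))
E
```

```text
0.09 [0.46205641 0.18934966 0.09      ] depth 0.22242565435071143 tool [-0.00652692  0.002504    0.11641256]
0.04139790806314282
0.1 [0.45824573 0.19036337 0.1       ] depth 0.21172539096285264 tool [-0.00259615  0.0024073   0.10640813]
0.03940637286332485
0.11 [0.45443504 0.19137709 0.11      ] depth 0.20102512757499383 tool [0.00133463 0.0023106  0.0964037 ]
0.037414837663506804
ear [0.42609071 0.28627162 0.08      ] tool [0.05538886 0.08529163 0.12641472]
```

Call:
play_rows --increments '[[[0,0.02,0.22,0,0,0,0.1],[0,0.02,0.44,0,0,0,0.1],[0,0.02,0.44,0,0,0,-1],[0,0.02,0.44,0,0,0,-1],[0,0.02,0.44,0,0,0,-1],[0,0.02,0.44,0,0,0,-1],[0,0.02,0.44,0,0,0,-1],[0,0.02,0.44,0,0,0,-1]]]' --squeeze 8

```text
time: 5.6
position: [0.4548, 0.1903, 0.1616]
tool_rot: [0.445, 3.109, -0.002]
ft_force: [-0.2, -1.4, -0.9]
grip_width: 0.132
grip_force: 8.0
```

```bash
python3 - <<'E'
from h import *
C,im=shot("wrist","w3"); s=ctrl.get_state();print(s["time"],s["position"],s["grip_width"],s["grip_force"],s["ft_force"])
E
```

```text
5.65 [0.4547304  0.19016847 0.16138869] 0.13191552003972865 7.99544982612133 [-0.06024719 -2.07127099  0.73240914]
```

View pics/w3.png

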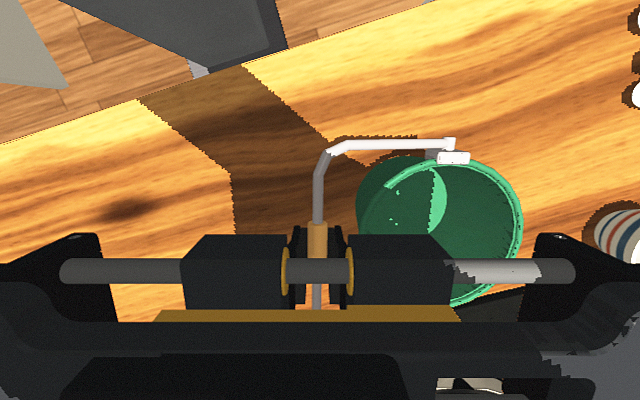

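Call:
play_rows --increments '[[[0,0.02,-0.06,0,0,0,-1],[0,0.05,-0.12,0,0,0,-1],[0,0.09,-0.17,0,0,0,-1],[0,0.14,-0.23,0,0,0,-1],[0,0.19,-0.28,0,0,0,-1],[0,0.24,-0.33,0,0,0,-1],[0,0.24,-0.33,0,0,0,-1]]]'

```text
time: 6.35
position: [0.4618, 0.2149, 0.1952]
tool_rot: [0.443, 3.109, 0.001]
ft_force: [-0.5, -2.1, 0.1]
grip_width: 0.131
grip_force: 8.0
```

Call:
play_rows --increments '[[[0,0.06,-0.04,0,0,0,-1],[0,0.12,-0.08,0,0,0,-1],[0,0.19,-0.12,0,0,0,-1],[0,0.27,-0.15,0,0,0,-1],[0,0.35,-0.17,0,0,0,-1],[0,0.43,-0.185,0,0,0,-1],[0,0.51,-0.19,0,0,0,-1],[0,0.51,-0.19,0,0,0,-1]]]'

```text
time: 7.15
position: [0.4755, 0.2645, 0.2131]
tool_rot: [-0.442, -3.11, -0.003]
ft_force: [-0.1, -0.6, -1.7]
grip_width: 0.134
grip_force: 8.0
```

```bash
python3 - <<'E'
from h import *
C,im=shot("wrist","w4");S,si=shot("side","s4");T,ti=shot("top","t4"); s=ctrl.get_state();print(s["time"],s["position"],s["grip_width"],s["grip_force"],s["ft_force"])
o=np.zeros((560,800,3),np.uint8)
o[:250,:400]=cv2.resize(im,(400,250));k=cv2.resize(si[150:260,230:340],None,fx=5,fy=5,interpolation=2)[:550];o[:k.shape[0],400:800]=k[:,:400]
k=cv2.resize(ti[170:245,220:320],None,fx=4,fy=4,interpolation=2);o[252:252+300,:400]=k
cv2.imwrite("pics/m4.png",o[:,:,::-1])
E
```

```text
7.3 [0.47544877 0.26281103 0.21287283] 0.13320829973861845 8.000117987394333 [-1.6582057  -0.1420444  -0.98880825]
```

View pics/m4.png

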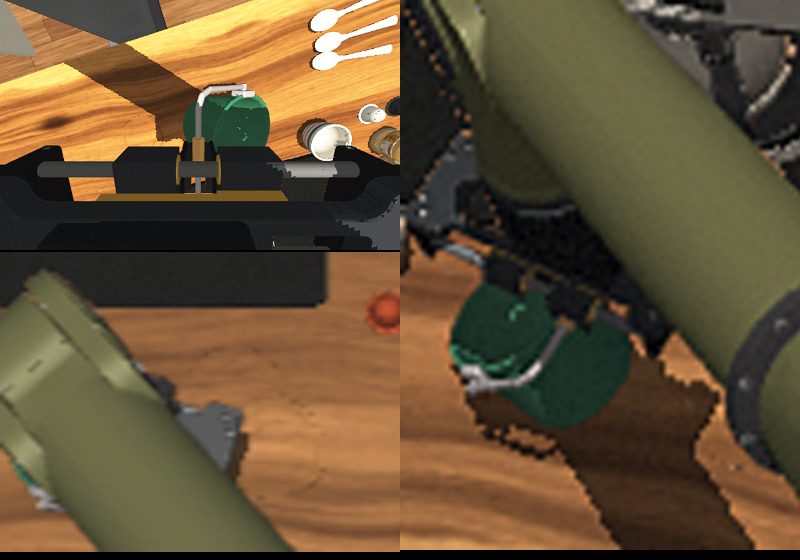

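The pail seems to have slid or tilted along with the bail: in the wrist view the ear is at about (389,145) and the bar at 317. I need a closer look.

```bash
python3 - <<'E'
from h import *
im=cv2.imread("pics/w4.png");cv2.imwrite("pics/c4.png",cv2.resize(im[90:270,260:480],None,fx=3.2,fy=3.2,interpolation=2))
E
```

```text
(no output)
```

View pics/c4.png

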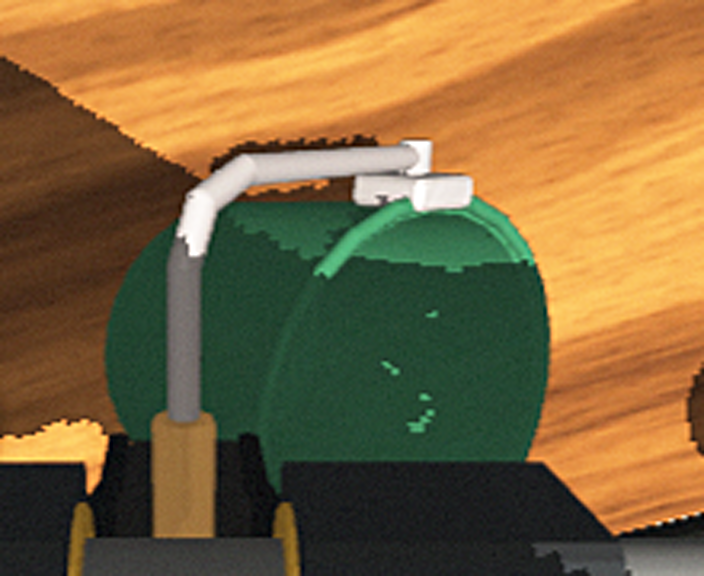

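The crop shows the pail tilted roughly 50° along with the bail: the pads held the bar too firmly. I'll work out the ear position by casting a ray onto the plane of the ears, and check it on the earlier view.

```bash
cat >> h.py <<'E'
def earpt(pos,rot,u,v,X=.059):
    "ray of wrist pixel met with plane tool x = X, in tool axes"
    c=ctrl.get_calibration("wrist");f=200/np.tan(np.radians(c["vertical_fov"])/2);M=np.array(c["T_tool_cam"])
    d=M[:3,:3]@[(u-c["cx"])/f,(v-c["cy"])/f,1];o=M[:3,3];return o+d*(X-o[0])/d[0]
E
python3 - <<'E'
from h import *
for nm,(u,v),z in(("w2",(424,141),.2064),("w3",(449,145),.1614),("w4",(389.7,139),.2129)):
  for X in(.057,.061):
    p=earpt(0,0,u,v,X);print(nm,X,p.round(4),"world z",z-p[2])
E
```

```text
w2 0.057 [0.057  0.0906 0.1452] world z 0.061181046466609684
w2 0.061 [0.061  0.0707 0.0931] world z 0.11327902093064121
w3 0.057 [0.057  0.0949 0.1088] world z 0.0526288928757811
w3 0.061 [0.061  0.0741 0.0647] world z 0.09670699647976164
w4 0.057 [0.057  0.0676 0.1686] world z 0.04434481004902971
w4 0.061 [0.061  0.0528 0.1113] world z 0.10157761745566043
```

Call:
play_rows --increments '[[[0,-0.08,0.005,0,0,0,-1],[0,-0.16,0.02,0,0,0,-1],[0,-0.24,0.04,0,0,0,-1],[0,-0.32,0.07,0,0,0,-1],[0,-0.39,0.11,0,0,0,-1],[0,-0.45,0.15,0,0,0,-1],[0,-0.51,0.19,0,0,0,-1],[0,-0.51,0.19,0,0,0,-1]]]' --squeeze 5

```text
time: 8.1
position: [0.4609, 0.2123, 0.1934]
tool_rot: [-0.447, -3.109, 0.003]
ft_force: [-1.0, -4.4, 1.6]
grip_width: 0.135
grip_force: 5.0
```

Call:
play_rows --increments '[[[0,-0.05,0.05,0,0,0,-1],[0,-0.1,0.1,0,0,0,-1],[0,-0.15,0.16,0,0,0,-1],[0,-0.19,0.22,0,0,0,-1],[0,-0.22,0.28,0,0,0,-1],[0,-0.24,0.33,0,0,0,-1],[0,-0.24,0.33,0,0,0,-1]]]'

```text
time: 8.8
position: [0.4542, 0.1905, 0.1603]
tool_rot: [-0.445, -3.109, 0.0]
ft_force: [0.2, -2.9, 1.9]
grip_width: 0.135
grip_force: 5.0
```

Call:
play_rows --increments '[[[0,-0.02,0.06,0,0,0,-1],[0,-0.04,0.12,0,0,0,-1],[0,-0.05,0.18,0,0,0,-1],[0,-0.06,0.24,0,0,0,-1],[0,-0.06,0.28,0,0,0,-1],[0,-0.06,0.28,0,0,0,-1]]]'

```text
time: 9.4
position: [0.4526, 0.1856, 0.1327]
tool_rot: [-0.444, -3.109, -0.001]
ft_force: [0.8, 2.6, -1.0]
grip_width: 0.131
grip_force: 5.0
```

```bash
python3 - <<'E'
from h import *
C,im=shot("wrist","w5");s=ctrl.get_state();print(s["time"],s["position"],s["grip_width"],s["ft_force"])
hsv=cv2.cvtColor(im,cv2.COLOR_RGB2HSV);g=cv2.inRange(hsv,(65,90,20),(95,255,255))
k,l,st,ce=cv2.connectedComponentsWithStats(g)
for i in range(1,k):
    if st[i,4]>60:print(st[i],ce[i])
for f in("w3","w4"):
    g=cv2.inRange(cv2.cvtColor(cv2.imread(f"pics/{f}.png"),cv2.COLOR_BGR2HSV),(65,90,20),(95,255,255));k,l,st,ce=cv2.connectedComponentsWithStats(g);i=1+st[1:,4].argmax();print(f,st[i],ce[i])
w=(im.min(2)>185);w[:100]=0;w[230:]=0;w[:,:280]=0;w[:,520:]=0;ys,xs=np.nonzero(w);print("white",len(xs),xs.min(),xs.max(),ys.min(),ys.max())
for r in range(120,230,8):
    print(r,''.join('G' if g2 else ('W' if w2 else '.') for g2,w2 in zip((cv2.inRange(hsv,(65,90,20),(95,255,255))[r,290:560:4]>0),(im.min(2)>150)[r,290:560:4])))
E
```

```text
9.45 [0.45276639 0.18561316 0.13297426] 0.1347708092316564 [ 1.11901553  2.09755437 -0.46694842]
[  366   162   202    96 13817] [464.61330245 210.02714048]
[ 450  284   76   39 2563] [487.05228248 301.64221615]
w3 [  356   156   167   103 12895] [442.3932532  205.94532765]
w4 [ 323  152  108   93 8205] [375.88775137 193.76745887]
white 2328 324 508 141 174
120 ....................................................................
128 ....................................................................
136 ....................................................................
144 ..............WWWWWWWWWWWWWWWWWWWWWWWWWWWWWWWWWWWWW.................
152 .........WWWWWWW....WWWWWWWWWWWWWWWWWWWWWWWWWWWWWW..................
160 ..........W...................................WWWWWWWW..............
168 ...........................GGGGGGGGGGGGGG.GGGWWWWWWWWWW.............
176 ........................GGGGGGGGGGGGGGGGGGGGGGGGGGGGGGGGGGG.........
184 ......................GGGGGGGGGGGGGGGGGGGGGGGGGGGGGGGGGGGGGGGGG.....
192 .....................GGGGGGGGGGGGGGGGGGGGGGGGGGGGGGGGGGGGGGGGGGGG...
200 ....................GGGGGGGGGGGGGGGGGGGGGGGGGGGGGGGGGGGGGGGGGGGGGGG.
208 ....................GGGGGGGGGGGGGGGGGGGGGGGGGGGGGGGGGGGGGGGGGGGGGGGG
216 ...................GGGGGGGGGGGGGGGGGGGGGGGGGGGGGGGGGGGGGGGGGGGGGGGGG
224 ....................GGGGGGGGGGGGGGGGGGGGGGGGGGGGGGGGGGGGGGGGGGGGGGGG
```

Call:
play_rows --increments '[[[0,0,0,0,0,0,-0.5],[0,0,0,0,0,0,-0.5],[0,0,0,0,0,0,-0.5],[0,0,-0.3,0,0,0,-0.5],[0,0,-0.7,0,0,0,-0.5],[0,0,-1,0,0,0,-0.5],[0,0,-1,0,0,0,-0.5]]]'

```text
time: 10.15
position: [0.455, 0.1859, 0.2373]
tool_rot: [0.444, 3.103, 0.002]
ft_force: [-0.2, -0.2, 0.3]
grip_width: 0.249
grip_force: 0.0
```

Call:
play_rows --increments '[[[0,-0.4,-0.2,0,0,0,-0.5],[0,-0.9,-0.4,0,0,0,-0.5],[0,-0.9,-0.4,0,0,0,-0.5],[0,-0.9,-0.4,0,0,0,-0.5]]]'

```text
time: 10.55
position: [0.4276, 0.0971, 0.2731]
tool_rot: [0.451, 3.108, -0.002]
ft_force: [-0.8, 0.1, -0.5]
grip_width: 0.248
grip_force: 0.0
```

```bash
python3 - <<'E'
from h import *
C,im=shot("wrist","w6");T,ti=shot("top","t6");S,si=shot("side","s6");s=ctrl.get_state();print(s["time"],s["position"],s["grip_width"])
def G(a):
    g=cv2.inRange(cv2.cvtColor(a,cv2.COLOR_RGB2HSV),(65,90,20),(95,255,255));k,l,st,ce=cv2.connectedComponentsWithStats(g);i=1+st[1:,4].argmax();return st[i],ce[i].round(1)
for n,a in(("top",ti),("side",si),("wrist",im)):print(n,G(a))
o=np.zeros((560,800,3),np.uint8)
o[:320,:400]=cv2.resize(im[60:220,330:530],(400,320),interpolation=2);k=cv2.resize(si[185:265,225:305],(400,400),interpolation=2);o[:400,400:]=k
o[322:560,:400]=cv2.resize(ti[180:250,215:315],None,fx=4,fy=4,interpolation=2)[:238]
cv2.imwrite("pics/m6.png",o[:,:,::-1])
E
```

```text
10.7 [0.4273962  0.09977494 0.27243911] 0.2487713935551634
top (array([236, 202,  33,  33, 813], dtype=int32), array([252. , 218.2]))
side (array([251, 206,  31,  33, 749], dtype=int32), array([267.2, 221. ]))
wrist (array([ 418,  143,  122,   98, 9252], dtype=int32), array([479.4, 188.3]))
```

View pics/m6.png

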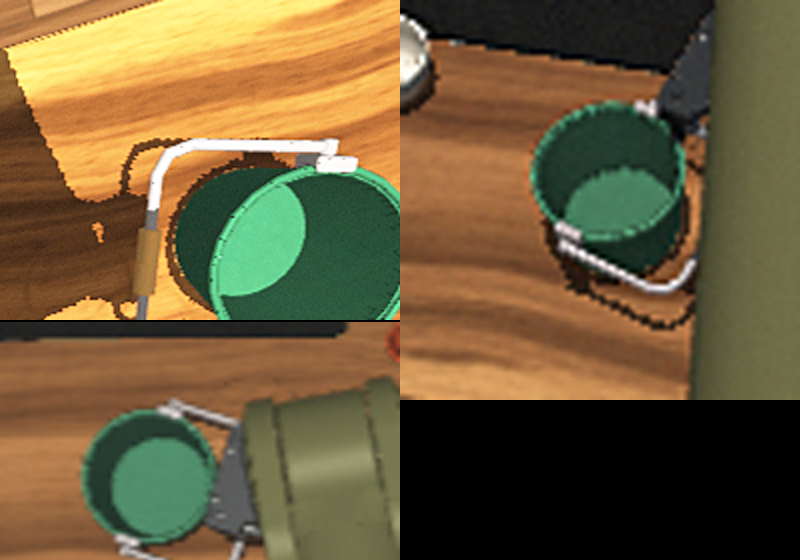

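The last view shows the pail standing upright where it was, with the bail folded and the grip at about (403.5,191) in the wrist view. Next I compute the bail angle.

```bash
python3 - <<'E'
from h import *
im=cv2.imread("pics/w6.png");C=cam("wrist");s=ctrl.get_state();Q=Ro.from_rotvec(s["tool_rot"]);f,cx,cy,R,t=C
x0,y0=385,150;k=im[y0:225,x0:415].astype(int);m=(k[:,:,2]-k[:,:,0]>50)&(k[:,:,2]>120)&(k[:,:,2]<215)
for r in range(0,75,6):print(r+y0,''.join('#' if v else '.' for v in m[r]),k[r,18])
for z in(.07,.08,.09,.1,.11):
    p=onz(C,403,191,z);a=onz(C,403,174,z);b=onz(C,403,207.5,z);e=onz(C,497,131.5,.08)
    q=Q.inv().apply(p-s["position"]);print(z,p.round(4),q.round(4),"len",np.linalg.norm(a-b).round(4))
print("ear",e,Q.inv().apply(e-s["position"]))
print("ytool",Q.apply([0,1,0]))
E
```

```text
150 .........#........##......#### [ 58 127 211]
156 #####.....#.#######.......#### [ 43  97 179]
162 .............................. [58 69 93]
168 ........................#.#### [ 85  94 101]
174 ...............###.....##....# [ 83 101 116]
180 ..............############.#.. [ 62 117 161]
186 ..............###########..... [ 65 125 169]
192 ............############...... [ 70 121 170]
198 ###.........###########....... [ 67 125 172]
204 #..........###########........ [ 75 131 181]
210 ..####.......#................ [114 106 100]
216 .............#....#........... [100 145 207]
222 .............................. [45 63 98]
0.07 [0.455  0.1908 0.07  ] [-0.0014  0.095   0.2024] len 0.0382
0.08 [0.4516 0.1884 0.08  ] [0.0012 0.0918 0.1924] len 0.0369
0.09 [0.4482 0.186  0.09  ] [0.0038 0.0886 0.1825] len 0.0356
0.1 [0.4448 0.1837 0.1   ] [0.0064 0.0854 0.1725] len 0.0343
0.11 [0.4414 0.1813 0.11  ] [0.009  0.0822 0.1625] len 0.033
ear [0.41713168 0.29083168 0.08      ] [0.06276247 0.18063244 0.19254517]
ytool [2.78350337e-01 9.60479611e-01 8.59002080e-05]
```

```bash
cat > arc.py <<'E'
from h import *
psi=np.radians(73.5);Y=np.array([np.cos(psi),np.sin(psi),0]);Z=np.array([0,0,1.]);X=np.cross(Y,-Z)
piv=np.array([.477,.2667,.078])
def pose(phi,th,L=.060,lead=.006,back=0,up=0):
    p,t=np.radians([phi,th]);b=piv-.085*np.cos(p)*Y+.085*np.sin(p)*Z
    zt=np.sin(t)*Y-np.cos(t)*Z;yt=np.cos(t)*Y+np.sin(t)*Z
    return b-(L+back)*zt+lead*yt+up*Z,Ro.from_matrix(np.array([X,yt,zt]).T)
def rel(A,B):
    return [*(A[1].inv().apply(B[0]-A[0])/.1).round(3),*((A[1].inv()*B[1]).as_rotvec()/(np.pi/2)).round(3)]
def now():
    s=ctrl.get_state();return np.array(s["position"]),Ro.from_rotvec(s["tool_rot"])
E
python3 - <<'E'
from arc import *
N=now();A=pose(2,45,lead=0,back=.06);B=pose(2,45,lead=0)
print("pre",rel(N,A),A[0]);print("in",rel(A,B))
seq=[B]+[pose(f,min(45,90-f),lead=.006) for f in np.linspace(4,90,22)]
for i in range(0,22,7):
    print("call from",i)
    for j in range(i+1,min(i+8,23)):print(rel(seq[i],seq[j]))
E
```

```text
pre [np.float64(-0.003), np.float64(0.043), np.float64(1.066), np.float64(-0.5), np.float64(-0.002), np.float64(0.003)] [0.4287739  0.10389142 0.16581927]
in [np.float64(-0.0), np.float64(-0.0), np.float64(0.6), np.float64(0.0), np.float64(0.0), np.float64(0.0)]
call from 0
[np.float64(-0.0), np.float64(0.082), np.float64(-0.02), np.float64(0.0), np.float64(0.0), np.float64(0.0)]
[np.float64(-0.0), np.float64(0.129), np.float64(-0.058), np.float64(0.0), np.float64(0.0), np.float64(0.0)]
[np.float64(0.0), np.float64(0.179), np.float64(-0.093), np.float64(0.0), np.float64(0.0), np.float64(0.0)]
[np.float64(-0.0), np.float64(0.231), np.float64(-0.124), np.float64(0.0), np.float64(0.0), np.float64(0.0)]
[np.float64(-0.0), np.float64(0.286), np.float64(-0.151), np.float64(0.0), np.float64(0.0), np.float64(0.0)]
[np.float64(-0.0), np.float64(0.342), np.float64(-0.174), np.float64(0.0), np.float64(0.0), np.float64(0.0)]
[np.float64(-0.0), np.float64(0.399), np.float64(-0.194), np.float64(0.0), np.float64(0.0), np.float64(0.0)]
call from 7
[np.float64(0.0), np.float64(0.059), np.float64(-0.0
[... 918 characters left out ...]
0.0), np.float64(-0.0)]
[np.float64(-0.0), np.float64(0.307), np.float64(0.046), np.float64(0.137), np.float64(-0.0), np.float64(-0.0)]
[np.float64(0.0), np.float64(0.406), np.float64(0.076), np.float64(0.182), np.float64(0.0), np.float64(-0.0)]
[np.float64(-0.0), np.float64(0.503), np.float64(0.113), np.float64(0.228), np.float64(-0.0), np.float64(0.0)]
[np.float64(-0.0), np.float64(0.598), np.float64(0.156), np.float64(0.273), np.float64(0.0), np.float64(-0.0)]
[np.float64(0.0), np.float64(0.688), np.float64(0.207), np.float64(0.319), np.float64(0.0), np.float64(-0.0)]
call from 21
[np.float64(-0.0), np.float64(0.103), np.float64(0.008), np.float64(0.046), np.float64(0.0), np.float64(0.0)]
```

Call:
play_rows --increments '[[[0,0.04,0,-0.09,0,0,-0.45],[0,0.04,0.1,-0.18,0,0,-0.45],[0,0.04,0.3,-0.27,0,0,-0.45],[0,0.04,0.5,-0.36,0,0,-0.45],[0,0.04,0.7,-0.45,0,0,-0.45],[0,0.04,0.95,-0.5,0,0,-0.45],[0,0.04,0.95,-0.5,0,0,-0.45],[0,0.04,0.95,-0.5,0,0,-0.45]]]'

```text
time: 11.5
position: [0.4286, 0.1037, 0.178]
tool_rot: [0.397, 2.782, 1.153]
ft_force: [0.8, 0.6, 1.0]
grip_width: 0.276
grip_force: 0.0
```

```bash
python3 - <<'E'
from arc import *
C,im=shot("wrist","w7");N=now();B=pose(2,45,lead=0);print(N[0],rel(N,B),ctrl.get_state()["joint_positions"],ctrl.get_state()["grip_width"])
C=cam("wrist")
print("grip exp px",proj(C,piv-.085*Y+np.array([0,0,.002])),"ear exp",proj(C,piv+.059*X))
k=im.astype(int);m=(k[:,:,0]-k[:,:,2]>60)&(k[:,:,0]>110)&(k[:,:,0]<225)
for v in range(120,250,6):print(v,''.join('W' if k[v,u].min()>170 else('G' if k[v,u,1]-k[v,u,0]>25 else('#' if m[v,u] else '.')) for u in range(270,450,3)))
E
```

```text
[0.4293978  0.10368334 0.17913829] [np.float64(0.004), np.float64(-0.094), np.float64(0.694), np.float64(-0.0), np.float64(-0.003), np.float64(0.003)] [ 0.63960363 -0.01421679 -0.4407299   2.27316278 -0.95107305  1.05606199
  2.05775317] 0.27428324561243483
grip exp px [305.57216947 210.83006691] ear exp [366.20284674 135.78728667]
120 ##..........................############................#...
126 ........................##########.###..................#...
132 ...............#.##############..W..........................
138 ..........#.##.WWWWWWWWWWWWWWWWWWW....................#.....
144 ........####.WWW...######.#.......WWWW.............###.....W
150 ....######..WWGGGGGGGGGGGGGGGGGGGGGGGGGG........##W.WWW.....
156 #.######....WWGGGGGGGGGGGGGGGGGGGGGGGGGGG...#.####W.WWW.....
162 #######..GG.W.GGGGGGGGGGGGGGGGGGGGGGGGGGGG########WW#.......
168 #####..#GGG.W.GGGGGGGGGGGGGGGGGGGGGGGGGGGGG...#....WWW######
174 ##.##..GGGG.W.GGGGGGGGGGGGGGGGGGGGGGGGGGGGG..#...WWWWW######
180 #####.GGGGGWW.GGGGGGGGGGGGGGGGGGGGGGGGGGGGG.#....WWWWW#...##
186 ####..GGGGGWW.GGGGGGGGGGGGGGGGGGGGGGGGGGGGG.#...WW...WW...##
192 #...#.GGGG##.#.GGGGGGGGGGGGGGGGGGGGGGGGGGGG.#...WWWWW..####.
198 #...#..GGG#..W.GGGGGGGGGGGGGGGGGGGGGGGGGGG#..#..WWWW######.#
204 .......GGG#..W.GGGGGGGGGGGGGGGGGGGGGGGGGGG......###..######.
210 .........G#..W.GGGGGGGGGGGGGGGGGGGGGGGGGGG......##...##.....
216 ........###..W.GGGGGGGGGGGGGGGGGGGGGGGGGG............W#..#..
222 ..........#..W.GGGGGGGGGGGGGGGGGGGGGGGGG.............W######
228 ..........#..W#..#GGGG.....GGGGGGGGGGGG...................##
234 ..........#WW.###.###.......GGGGG..GG............#####......
240 ...........WW##.#####.#......GGG............................
246 ...........WW######...........GW............................
```

Call:
play_rows --increments '[[[0,-0.09,0.05,0,0,0,-0.45],[0,-0.09,0.2,0,0,0,-0.45],[0,-0.09,0.4,0,0,0,-0.45],[0,-0.09,0.55,0,0,0,-0.45],[0,-0.09,0.69,0,0,0,-0.45],[0,-0.09,0.69,0,0,0,-0.45]]]'

```text
time: 12.15
position: [0.4405, 0.1447, 0.1231]
tool_rot: [0.392, 2.78, 1.151]
ft_force: [-0.1, 0.8, -0.1]
grip_width: 0.274
grip_force: 0.0
```

Call:
play_rows --increments '[[[0,0.08,-0.02,0,0,0,-0.45],[0,0.13,-0.06,0,0,0,-0.45],[0,0.18,-0.09,0,0,0,-0.45],[0,0.23,-0.12,0,0,0,-0.45],[0,0.29,-0.15,0,0,0,-0.45],[0,0.34,-0.17,0,0,0,-0.45],[0,0.4,-0.19,0,0,0,-0.45],[0,0.4,-0.19,0,0,0,-0.45]]]'

```text
time: 12.95
position: [0.4453, 0.1578, 0.1656]
tool_rot: [0.396, 2.777, 1.15]
ft_force: [-0.6, -0.9, 0.1]
grip_width: 0.27
grip_force: 0.5
```

```bash
cat > chk.py <<'E'
from arc import *
import sys
def check(n):
    C=cam("wrist");im=np.array(ctrl.get_image("wrist"));cv2.imwrite(f"pics/{n}.png",im[:,:,::-1])
    s=ctrl.get_state();print(s["time"],np.round(s["position"],4),np.round(s["ft_force"],1),s["grip_width"])
    print("ear exp",proj(C,piv+.059*X).round(1),"rim pts +-Y",proj(C,piv+.052*Y+.007*Z).round(1),proj(C,piv-.052*Y+.007*Z).round(1),"rim -x",proj(C,piv+.052*X+.007*Z).round(1))
    k=im.astype(int)
    for v in range(60,250,8):
        print(v,''.join('W' if k[v,u].min()>160 else('G' if k[v,u,1]-k[v,u,0]>25 else '.') for u in range(240,500,4)))
E
python3 -c "
from chk import *
check('w8')"
```

```text
13.0 [0.4451 0.1576 0.1651] [ 0.  -1.4  0.3] 0.2753530964363907
ear exp [339.7 138.6] rim pts +-Y [377.4 196.9] [299.2 223.3] rim -x [346.  147.7]
60 ....................................WWWW.........WWWWWWWWWWWWWWWW
68 .....................................WW......WW..WWWWWWWWWWWWWWWW
76 ......................................WWWWWW.....W.WWWWWWWWWWW.WW
84 .....................................WWWW........WWWWWWWWWWWWWWWW
92 ......................................WW.....WW..WWWWWW.WWWWWWWWW
100 .....................................WWWWWWW.....WW.WWWWWW.WWWWW.
108 .....................................WWW.........WWWWWWWWWW.WWWWW
116 .................................................WWW.WWWWWWW.WWWW
124 .................................................WWWWWWWWWWWWWW..
132 .................................................WWWWWWWWWWWWWWWW
140 ...................WWWWWWWWWW....................WWWWWWWWWWWWWWW.
148 ..................WW........WWWW............W......WWWWWWWWWWWWWW
156 .........GGGGGGG.WWGGGGGGGGGGGGGGG.........WW.WW.WWWWWWWWWWWWWWWW
164 .......GGGGGGGGG.WWGGGGGGGGGGGGGGGG........W.W...WWWWWWWWWWWW.WWW
172 ......GGGGGGGGGGWWWGGGGGGGGGGGGGGGGG.......WWW............WWWWWWW
180 .....GGGGGGGGGGG.WWGGGGGGGGGGGGGGGGG......WWWW.........GGGGWWWWWW
188 ....GGGGGGGGGGGG.WWGGGGGGGGGGGGGGGGG.....W..WW.........GGGGWWWWWW
196 ....GGGGGGGGGGGG...GGGGGGGGGGGGGGGGG.....WW..WW........G.GWWWWWWW
204 ....GGGGGGGGGGGG...GGGGGGGGGGGGGGGGG.....WWWW.......G.......WWWWW
212 .....GGGGGGGGGGG...GGGGGGGGGGGGGGGGG..............WWW.WW......WWW
220 .....GGGGGGGGGG.....GGGGGGGGGGGGGGG...........W.......W......WWWW
228 .......GGGG.........GGGGG...GGGGGGG................W.WWW.W..WWWWW
236 ..........G.........GGGG.....GGG......................WW.WWW.WWWW
244 ....................GGGG......GG.......................W.WWWW.WWW
```

The pail hasn't moved and the bail is rising, so I continue.

Call:
play_rows --increments '[[[0,0.06,-0.015,0,0,0,-0.45],[0,0.12,-0.025,0,0,0,-0.45],[0,0.18,-0.03,0,0,0,-0.45],[0,0.24,-0.035,0,0,0,-0.45],[0,0.34,-0.027,0.045,0,0,-0.45],[0,0.445,-0.012,0.09,0,0,-0.45],[0,0.545,0.01,0.135,0,0,-0.45],[0,0.545,0.01,0.135,0,0,-0.45]]]'

```text
time: 13.8
position: [0.4567, 0.1981, 0.2051]
tool_rot: [0.406, 2.908, 0.858]
ft_force: [1.0, 0.7, 1.7]
grip_width: 0.279
grip_force: 0.0
```

```bash
python3 -c "
from chk import *
check('w9')
N=now()
for f in(68,72,77,81,85,88,90):print(f,rel(N,pose(f,90-f)))"
```

```text
13.85 [0.4561 0.1967 0.2038] [-0.4 -0.7 -0.4] 0.27351144951371703
ear exp [307.1 138.7] rim pts +-Y [356.4 199.1] [254.5 218.2] rim -x [311.5 147.8]
60 .......................................WWWWW........WW........W..
68 .................................................WWWW............
76 ........................................WWWWWWWW.................
84 ........................................WWWWW....................
92 .........................................WW.......WWW...W........
100 ........................................WWWWWWWW.................
108 ........................................WWWW.....................
116 .................................................................
124 .................................................................
132 .................................................................
140 .................................................................
148 ..................WWWW...........................................
156 ....GGGGGGGGGGGG.WWGGGGGGG........................WWW....W.......
164 ..GGGGGGGGGGGGGG.WWGGGGGGGGG..............
[... 849 characters left out ...]
p.float64(-0.005), np.float64(0.361), np.float64(0.067), np.float64(0.166), np.float64(-0.001), np.float64(0.005)]
77 [np.float64(-0.006), np.float64(0.48), np.float64(0.11), np.float64(0.222), np.float64(-0.001), np.float64(0.005)]
81 [np.float64(-0.006), np.float64(0.572), np.float64(0.152), np.float64(0.266), np.float64(-0.0), np.float64(0.005)]
85 [np.float64(-0.007), np.float64(0.661), np.float64(0.2), np.float64(0.311), np.float64(-0.0), np.float64(0.005)]
88 [np.float64(-0.008), np.float64(0.726), np.float64(0.24), np.float64(0.344), np.float64(-0.0), np.float64(0.005)]
90 [np.float64(-0.008), np.float64(0.768), np.float64(0.269), np.float64(0.366), np.float64(0.0), np.float64(0.005)]
```

Call:
play_rows --increments '[[[0,0.1,0.01,0.045,0,0,-0.45],[0,0.2,0.03,0.09,0,0,-0.45],[0,0.3,0.05,0.135,0,0,-0.45],[0,0.4,0.08,0.18,0,0,-0.45],[0,0.5,0.12,0.23,0,0,-0.45],[0,0.6,0.165,0.28,0,0,-0.45],[0,0.7,0.22,0.33,0,0,-0.45],[0,0.77,0.27,0.366,0,0,-0.45]]]'

```text
time: 14.65
position: [0.4778, 0.2709, 0.2205]
tool_rot: [-0.444, -3.106, 0.007]
ft_force: [-1.1, -0.5, 0.2]
grip_width: 0.273
grip_force: 0.2
```

```bash
python3 -c "
from chk import *
check('w10')
N=now()
for f in(88,90,92):print(f,rel(N,pose(f,0)))
T,ti=shot('top','t10');S,si=shot('side','s10')
for a in(ti,si):
    g=cv2.inRange(cv2.cvtColor(a,cv2.COLOR_RGB2HSV),(65,90,20),(95,255,255));k,l,st,ce=cv2.connectedComponentsWithStats(g);i=1+st[1:,4].argmax();print(st[i],ce[i])
"
```

```text
14.7 [0.4775 0.2734 0.2203] [-0.3  1.3  1.1] 0.2762586975244683
ear exp [312.5 139.8] rim pts +-Y [372.4 210.2] [252.4 209.4] rim -x [312.4 149.2]
60 .................................................................
68 ................................................................W
76 ................................................................W
84 .................................................................
92 ................................................................W
100 ...............................................................WW
108 ................................................................W
116 .................................................................
124 .................................................................
132 .................................................................
140 .................................................................
148 .................W..WW...........................................
156 ............GGGG.WWGGGGGGG.......................................
164 .........GGGGGGG...GGGGGGGGGG...............
[... 473 characters left out ...]
GGGGGGG.............................WW
228 ....GGGGGGG.........GGGG....GGGGGG.............................WW
236 ........GG..........GGGG.....GGG...............................WW
244 ........G...........GGGG......GG................................W
88 [np.float64(-0.014), np.float64(-0.036), np.float64(-0.026), np.float64(-0.003), np.float64(-0.003), np.float64(0.004)]
90 [np.float64(-0.014), np.float64(-0.006), np.float64(-0.027), np.float64(-0.003), np.float64(-0.003), np.float64(0.004)]
92 [np.float64(-0.015), np.float64(0.024), np.float64(-0.026), np.float64(-0.003), np.float64(-0.003), np.float64(0.004)]
[263 206   1   1   1] [263. 206.]
[257 213  25  27 482] [268.93360996 225.96473029]
```

Call:
play_rows --increments '[[[0,0.02,0,0,0,0,-0.45],[0,0.02,0,0,0,0,-0.45],[0,-0.03,0.04,0,0,0,-0.45],[0,-0.03,0.04,0,0,0,-0.45],[0,-0.03,0.04,0,0,0,-1],[0,-0.03,0.04,0,0,0,-1],[0,-0.03,0.04,0,0,0,-1],[0,-0.03,0.04,0,0,0,-1]]]' --squeeze 20

```text
time: 15.6
position: [0.4774, 0.2683, 0.2179]
tool_rot: [0.445, 3.11, -0.003]
ft_force: [-0.6, -0.9, 1.5]
grip_width: 0.128
grip_force: 20.0
```

```bash
python3 -c "
from chk import *
check('w11')
"
```

```text
15.65 [0.4774 0.2683 0.2179] [-0.3 -1.4  0.9] 0.13026199085372145
ear exp [315. 139.] rim pts +-Y [375.5 210.2] [254.1 209.6] rim -x [314.9 148.5]
60 .................................................................
68 .................................................................
76 .................................................................
84 .................................................................
92 .................................................................
100 ................................................................W
108 .................................................................
116 .................................................................
124 .................................................................
132 .................................................................
140 .................................................................
148 ...................WW.W..........................................
156 ............GGGGGGGWWGGGGGG......................................
164 .........GGGGGGGGGG..GGGGGG.GG...................................
172 .......GG.GGGGGGGGG..GGGGGGGG.GG.................................
180 ......GGGG.GGGGGGGG..GGGGGGGGGGGG................................
188 .....GGGGGGGGGGGGG...GGGGGGGG.GGGG...............................
196 ....GG..GGGGGGGGGG...GGGGGGGGGGGGGG..............................
204 ....GGGGGGGGGGGGGG...GGGGGGGGGGGGGG..............................
212 ....GGGGGGGGGGGGGG...GGGGGGGGGGGGGG..............................
220 ....GGG.GGGGGGGGGG...GGGGGGGGGGGGGG.............................W
228 .....GGGGGGGGG............GGGGGGGGG............................WW
236 ............G.............G.....................................W
244 ................................................................W
```

```bash
cat > tr.py <<'E'
from h import *
from arc import rel,now
def P(x,y,z,yaw):
    a=np.radians(yaw);Yv=np.array([np.cos(a),np.sin(a),0]);Zv=np.array([0,0,-1.]);return np.array([x,y,z]),Ro.from_matrix(np.array([np.cross(Yv,Zv),Yv,Zv]).T)
E
python3 - <<'E'
from tr import *
print("lift",rel(now(),P(.4774,.2683,.269,73.5)))
xs=np.linspace(.4774,.43,6);ys=np.linspace(.2683,-.1695,6);a=np.linspace(73.5,.7,6)
W=[P(xs[i],ys[i],.269,a[i]) for i in range(6)]
for i in range(5):print(rel(W[i],W[i+1]))
E
```

```text
lift [np.float64(-0.0), np.float64(-0.001), np.float64(-0.511), np.float64(-0.001), np.float64(0.0), np.float64(0.002)]
[np.float64(-0.158), np.float64(-0.866), np.float64(0.0), np.float64(0.0), np.float64(0.0), np.float64(0.162)]
[np.float64(-0.371), np.float64(-0.799), np.float64(0.0), np.float64(0.0), np.float64(0.0), np.float64(0.162)]
[np.float64(-0.56), np.float64(-0.68), np.float64(0.0), np.float64(0.0), np.float64(0.0), np.float64(0.162)]
[np.float64(-0.713), np.float64(-0.518), np.float64(0.0), np.float64(0.0), np.float64(0.0), np.float64(0.162)]
[np.float64(-0.82), np.float64(-0.322), np.float64(0.0), np.float64(0.0), np.float64(0.0), np.float64(0.162)]
```

Call:
play_rows --increments '[[[0,0,-0.04,0,0,0,-1],[0,0,-0.1,0,0,0,-1],[0,0,-0.18,0,0,0,-1],[0,0,-0.27,0,0,0,-1],[0,0,-0.36,0,0,0,-1],[0,0,-0.45,0,0,0,-1],[0,0,-0.51,0,0,0,-1],[0,0,-0.51,0,0,0,-1]]]' --squeeze 25

```text
time: 16.45
position: [0.4778, 0.2688, 0.2699]
tool_rot: [0.445, 3.108, -0.001]
ft_force: [0.7, -0.3, -3.0]
grip_width: 0.126
grip_force: 25.0
```

```bash
python3 -c "
from chk import *
check('w12')
"
```

```text
16.5 [0.4775 0.2686 0.2692] [-0.1 -0.7 -3.3] 0.12698153988269786
ear exp [314.7 134.8] rim pts +-Y [364.6 193.7] [264.3 193.2] rim -x [314.6 142.5]
60 ...............................................................WW
68 ...........................................................WWWWWW
76 ..........................................................WWWWWWW
84 ..........................................................WWWWWW.
92 ...........................................................WWWWWW
100 .........................................................WWWWWWWW
108 ..........................................................WWWWWW.
116 .................................................................
124 .................................................................
132 .................................................................
140 .................................................................
148 ...................WW.W..........................................
156 ............GGGGGG.WWGGGGGG......................................
164 .........GGGGGGGGG...GGGGGGGGG...................................
172 .......GGGGGGGGGGG...GGGGGGG.GGG.................................
180 ......GGGGGGGGGGGG...GGGGGGGGGGGGG...............................
188 .....GGG..GGGGGGGG...GGGGGGGGGGGGG..........................WWWWW
196 ....GGGGGGGGGGGGGG...GGGGGGGGGGGGGG.......................WWWWWWW
204 ....GGGGGGGGGGGGGG...GGGGGGGGGGGGGG......................WWWWWWWW
212 ....GG.GGGGGGGGGGG...GGGGGGGGGGGGGG......................WWWWWWWW
220 ....GGGGGGGGGGGGGG...GGGGGGGGGGGGGG......................WWWWWWWW
228 .....GGGGGGGGG............GGGGGGGGG.......................WW.WWWW
236 ............G.............G......................................
244 .................................................................
```

Lifted; the load is about 4 N and the pail hangs straight. Next I carry it to the front of the hanger.

Call:
play_rows --increments '[[[-0.01,-0.04,0,0,0,0.01,-1],[-0.03,-0.14,0,0,0,0.03,-1],[-0.05,-0.28,0,0,0,0.05,-1],[-0.08,-0.42,0,0,0,0.08,-1],[-0.11,-0.57,0,0,0,0.11,-1],[-0.13,-0.72,0,0,0,0.135,-1],[-0.16,-0.87,0,0,0,0.16,-1]]]'

```text
time: 17.2
position: [0.468, 0.1788, 0.2689]
tool_rot: [0.837, 3.028, -0.003]
ft_force: [0.6, 0.3, -3.7]
grip_width: 0.129
grip_force: 25.0
```

Call:
play_rows --increments '[[[-0.06,-0.13,0,0,0,0.03,-1],[-0.12,-0.27,0,0,0,0.055,-1],[-0.19,-0.4,0,0,0,0.08,-1],[-0.25,-0.53,0,0,0,0.11,-1],[-0.31,-0.67,0,0,0,0.135,-1],[-0.37,-0.8,0,0,0,0.16,-1]]]'

```text
time: 17.8
position: [0.4591, 0.0915, 0.2689]
tool_rot: [1.209, 2.9, -0.003]
ft_force: [0.2, -0.7, -3.5]
grip_width: 0.13
grip_force: 25.0
```

Call:
play_rows --increments '[[[-0.09,-0.11,0,0,0,0.03,-1],[-0.19,-0.23,0,0,0,0.055,-1],[-0.28,-0.34,0,0,0,0.08,-1],[-0.37,-0.45,0,0,0,0.11,-1],[-0.47,-0.57,0,0,0,0.135,-1],[-0.56,-0.68,0,0,0,0.16,-1]]]'

```text
time: 18.4
position: [0.4505, 0.0037, 0.2691]
tool_rot: [1.563, 2.725, -0.003]
ft_force: [0.1, -0.0, -3.4]
grip_width: 0.127
grip_force: 25.0
```

Call:
play_rows --increments '[[[-0.12,-0.09,0,0,0,0.03,-1],[-0.24,-0.17,0,0,0,0.055,-1],[-0.36,-0.26,0,0,0,0.08,-1],[-0.47,-0.35,0,0,0,0.11,-1],[-0.59,-0.43,0,0,0,0.135,-1],[-0.71,-0.52,0,0,0,0.16,-1]]]'

```text
time: 19.0
position: [0.4419, -0.0836, 0.2693]
tool_rot: [1.891, 2.508, -0.002]
ft_force: [-0.4, 0.2, -3.0]
grip_width: 0.128
grip_force: 25.0
```

Call:
play_rows --increments '[[[-0.14,-0.05,0,0,0,0.03,-1],[-0.28,-0.11,0,0,0,0.055,-1],[-0.42,-0.16,0,0,0,0.08,-1],[-0.56,-0.22,0,0,0,0.11,-1],[-0.68,-0.27,0,0,0,0.135,-1],[-0.76,-0.3,0,0,0,0.16,-1],[-0.82,-0.32,0,0,0,0.16,-1],[-0.82,-0.32,0,0,0,0.16,-1]]]'

```text
time: 19.8
position: [0.4339, -0.171, 0.2693]
tool_rot: [2.188, 2.253, -0.002]
ft_force: [-0.7, 0.3, -3.8]
grip_width: 0.129
grip_force: 25.0
```

```bash
python3 - <<'E'
from tr import *
C,im=shot("wrist","w13");S,si=shot("side","s13");T,ti=shot("top","t13");s=ctrl.get_state()
print(s["time"],s["position"],s["ft_force"],s["grip_width"],rel(now(),P(.43,-.1695,.269,.7)))
def red(a):
    h=cv2.cvtColor(a,cv2.COLOR_RGB2HSV);return cv2.inRange(h,(0,150,60),(6,255,255))|cv2.inRange(h,(172,150,60),(180,255,255))
for n,a in(("w",im),("s",si),("t",ti)):
    k,l,st,ce=cv2.connectedComponentsWithStats(red(a))
    for i in range(1,k):
        if st[i,4]>5:print(n,st[i],ce[i].round(1))
C=cam("wrist")
for q in((.4948,-.1375,.2014),(.4948,-.2014,.2014),(.488,-.1695,.160)):print("exp",proj(C,q).round(1))
E
```

```text
19.95 [ 0.43418204 -0.16932605  0.26939457] [ 0.19582665  1.17461483 -4.6511808 ] 0.13016877906405763 [np.float64(-0.0), np.float64(-0.042), np.float64(0.004), np.float64(-0.0), np.float64(0.001), np.float64(0.012)]
w [387 161  17  74 844] [394.6 198.1]
w [412 181  19  18 271] [421.  189.4]
s [598 117  42  12  89] [621.3 123.2]
s [614 128   4   2   6] [615.5 128.7]
s [612 133   4   3   7] [613.7 134.4]
s [326 204   9   9  52] [330.1 208.3]
s [438 261   8   6  19] [442.3 262.9]
s [620 377   8  12  46] [624.5 382.4]
t [378 206   8   6  27] [381.7 209.3]
t [392 209   4   2   8] [393.5 209.5]
t [442 233   7   5  16] [445.3 234.2]
t [623 292   5   9  19] [625.5 296.1]
t [606 316  11  11  70] [611.1 321.2]
t [620 323  11   9  67] [624.4 327.2]
exp [418.5 198. ]
exp [405.6 290.2]
exp [385.5 222.4]
```

```bash
python3 - <<'E'
from tr import *
C=cam("wrist")
for z in(.196,.2014,.206):print("ball",z,onz(C,421,189.4,z).round(4))
for z in(.15,.16,.17):print("edge",z,onz(C,395,161.5,z).round(4))
T=cam("top");print(onz(T,381.8,207.5,.2014))
im=cv2.imread("pics/w13.png");h=cv2.cvtColor(im,cv2.COLOR_BGR2HSV);m=cv2.inRange(h,(0,150,60),(6,255,255))|cv2.inRange(h,(172,150,60),(180,255,255))
for v in range(156,240,4):print(v,''.join('R' if m[v,u] else('W' if im[v,u].min()>140 else'.') for u in range(380,480,2)))
# prong centreline in wrist: grey wire right of ball
E
```

```text
ball 0.196 [ 0.4977 -0.1334  0.196 ]
ball 0.2014 [ 0.4956 -0.1321  0.2014]
ball 0.206 [ 0.4938 -0.131   0.206 ]
edge 0.15 [ 0.493  -0.1234  0.15  ]
edge 0.16 [ 0.4901 -0.1219  0.16  ]
edge 0.17 [ 0.4873 -0.1205  0.17  ]
[ 0.49438113 -0.13823777  0.2014    ]
156 ..................................................
160 ..................................................
164 ......RRRRR.......................................
168 ......RRRRRR.......................W..W...........
172 ......RRRRRR......................................
176 .....RRRRRR.......................................
180 .....RRRRR............W...........................
184 .....RRRRRR......RRRRRRRR.........................
188 .....RRRRRR.....RRRRRRRRRR........................
192 .....RRRRRR.....RRRRRRRRRR........................
196 .....RRRRRR.......RRRRRR..........................
200 .....RRRRRR.......................................
204 .....RRRRRR...........WWWW........................
208 .....RRRRR........................................
212 ....RRRRRR........................................
216 ....RRRRRR........................................
220 ....RRRRRR........................................
224 ....RRRRRR........................................
228 ....RRRRRR........................................
232 ....RRRRR.........................................
236 ..................................................
```

Call:
play_rows --increments '[[[0.04,0.03,-0.02,0,0,0.01,-1],[0.04,0.12,-0.02,0,0,0.01,-1],[0.04,0.25,-0.02,0,0,0.01,-1],[0.04,0.38,-0.02,0,0,0.01,-1],[0.04,0.51,-0.02,0,0,0.01,-1],[0.04,0.63,-0.02,0,0,0.01,-1],[0.04,0.72,-0.02,0,0,0.01,-1],[0.04,0.77,-0.02,0,0,0.01,-1]]]'

```text
time: 20.75
position: [0.5119, -0.1636, 0.2711]
tool_rot: [2.205, 2.238, -0.002]
ft_force: [0.6, 0.2, -3.7]
grip_width: 0.126
grip_force: 25.0
```

```bash
cat > v.py <<'E'
from tr import *
def view(n,u0=240,u1=480,v0=120,v1=300):
    C=cam("wrist");im=np.array(ctrl.get_image("wrist"));cv2.imwrite(f"pics/{n}.png",im[:,:,::-1]);s=ctrl.get_state()
    print(s["time"],np.round(s["position"],4),np.round(s["ft_force"],1),s["grip_width"])
    h=cv2.cvtColor(im,cv2.COLOR_RGB2HSV);m=cv2.inRange(h,(0,150,60),(6,255,255))|cv2.inRange(h,(172,150,60),(180,255,255))
    k,l,st,ce=cv2.connectedComponentsWithStats(m)
    for i in range(1,k):
        if st[i,4]>15:print("red",st[i],ce[i].round(1))
    k=im.astype(int)
    for v in range(v0,v1,7):print(v,''.join('R' if m[v,u] else('G' if k[v,u,1]-k[v,u,0]>25 else('W' if k[v,u].min()>150 else('w' if k[v,u].min()>95 else '.'))) for u in range(u0,u1,4)))
    return C
E
python3 -c "
from v import *
C=view('w14')
for q in((.4955,-.132,.2014),(.488,-.122,.16)):print(proj(C,q))"
```

```text
20.8 [ 0.5121 -0.1636  0.2711] [ 0.9 -0.6 -3.7] 0.12664799833433973
red [283 168  18  73 576] [291.4 201. ]
120 ............................................................
127 ............................................................
134 ............................................................
141 ............................................................
148 ............................................................
155 .............GGGGG...G...GG.......ww........................
162 ..........G.G.GGGG...G.GG..G.G...ww.........................
169 ........G....RGG.G...GGGGG....GG.ww.........................
176 ............RRGGGG...GGG.GGG....Gww.........................
183 ......G....GR..G.G...GGGGGGGG.G.GG..........................
190 .....GG....GRRR.............................................
197 ....G..G...RRRRR............................................
204 ....G.G....GRRRGGG...G....GG........wwwwwwwwwwwwwwwww.......
211 ....GG..G...RR.GGG...GGG.GG.G......Gwwwwwwwwwwwwwwwww.......
218 ....G........RRG.GG..GGGG...GG.............................W
225 ......GG.....R...G.....G........GGG........................W
232 ...........GGR............GG.....G.........................W
239 ............G.............G................................W
246 ...........................................................W
253 ...........................................................W
260 ............................................................
267 ............................................................
274 ............................................................
281 ............................................................
288 ......................................................wWWWWW
295 ........................................................WWWW
[289.77338044 194.02280057]
[284.8565092  165.97745389]
```

Call:
play_rows --increments '[[[0,0,0.04,0,0,0,-1],[0,0,0.09,0,0,0,-1],[0,0,0.14,0,0,0,-1],[0,0,0.17,0,0,0,-1],[0,0,0.19,0,0,0,-1],[0,0,0.2,0,0,0,-1],[0,0,0.2,0,0,0,-1]]]'

```text
time: 21.5
position: [0.5108, -0.1638, 0.2513]
tool_rot: [2.205, 2.237, -0.002]
ft_force: [0.3, -0.1, -3.3]
grip_width: 0.131
grip_force: 25.0
```

Call:
play_rows --increments '[[[0,0,0.02,0,0,0,-1],[0,0,0.02,0,0,0,-1]]]'

```text
time: 21.7
position: [0.5111, -0.1639, 0.2495]
tool_rot: [2.204, 2.236, -0.002]
ft_force: [0.6, -0.8, -3.0]
grip_width: 0.128
grip_force: 25.0
```

Call:
play_rows --increments '[[[0,0,0.02,0,0,0,-1],[0,0,0.02,0,0,0,-1]]]'

```text
time: 21.9
position: [0.5116, -0.1639, 0.2482]
tool_rot: [2.203, 2.236, -0.001]
ft_force: [1.8, 0.2, -0.1]
grip_width: 0.128
grip_force: 25.0
```

Call:
play_rows --increments '[[[0,0.01,0.015,0,0,0,-1],[0,0.01,0.015,0,0,0,-1]]]' --squeeze 8

```text
time: 22.1
position: [0.5126, -0.1639, 0.2473]
tool_rot: [2.203, 2.236, -0.001]
ft_force: [-0.3, 0.4, 5.1]
grip_width: 0.133
grip_force: 8.0
```

Call:
play_rows --increments '[[[0,0.01,0.01,0,0,0,-1],[0,0.01,0.01,0,0,0,-1]]]'

```text
time: 22.3
position: [0.5139, -0.1639, 0.2471]
tool_rot: [2.202, 2.235, -0.0]
ft_force: [-0.8, 0.4, 8.2]
grip_width: 0.131
grip_force: 8.0
```

```bash
python3 -c "
from v import *
C=view('w15')
print(np.round(ctrl.get_state()['ft_force'],2))"
```

```text
22.35 [ 0.5139 -0.1639  0.2471] [-1.1  0.4  8.1] 0.13669916100525348
red [281 174  11  24 164] [285.8 183.2]
red [277 199  20  45 516] [287.2 215.7]
red [295 304   6   5  25] [297.2 306.3]
120 ............................................................
127 ............................................................
134 ...................w........................................
141 ............................................................
148 .................w..........................................
155 .............GGGGG....GGGGG.......ww........................
162 ..........GGGGGGGG...GGGGGGGGG....ww........................
169 ........GG..GGGGGG...GGGGGGG.GGG.www........................
176 .......GG.GRRGGGGG...GGGGGGGG..GGwww........................
183 .....GG...GRR.GGGG...GGGGGGGG...GGw.........................
190 .....GG...GR..GGGG...GGGGGGGG.G.GGG.........................
197 ....GG.G..G...............GGGGGGGGG.........................
204 ....GG...GRRRR....................w.........................
211 ....G.....RRRRR.GG...G............................wwwwww....
218 ....GG.GGGGRRR.GGG...GGGG.G.GG.G..Gwwwwwwwwwwwww.w..w.......
225 .....G..GG.RRR..GG...GGG.GGG..G.GGG.........................
232 .....GG.GGGRRR............GGGGGGGG..........................
239 ............R...............................................
246 ............................................................
253 ............................................................
260 ............................................................
267 ............................................................
274 ............................................................
281 ............................................................
288 ...........................................................w
295 ..................w..Ww...............................w....w
[-1.06  0.43  8.15]
```

Call:
play_rows --increments '[[[0,0,-0.015,0,0,0,-1],[0,0,-0.015,0,0,0,-0.4],[0,0,-0.015,0,0,0,-0.4],[0,0,-0.015,0,0,0,-0.4],[0,0,-0.015,0,0,0,-0.4]]]'

```text
time: 22.85
position: [0.5125, -0.1639, 0.2459]
tool_rot: [-2.206, -2.237, 0.003]
ft_force: [0.7, 0.2, 0.5]
grip_width: 0.292
grip_force: 0.0
```

```bash
python3 -c "
from v import *
C=view('w16',v0=150,v1=250)"
```

```text
22.9 [ 0.5126 -0.1638  0.246 ] [ 0.3 -0.4 -0.1] 0.29297490910835455
red [284 174  10  25 163] [288.  183.9]
red [279 200  21  28 405] [289.2 211.9]
red [287 303  16   7  87] [294.5 306.3]
150 .....................w......................................
157 ............GGGGGG...GGG.GGG.......w........................
164 ..........GGGGGGGG...GGGGG.G.G....ww........................
171 ........G.G.GGGGGG....GGGGGG..GG..www.......................
178 .......G...GRRGGGG...GGGGGGGG..GG.ww........................
185 .....G....GRRRGGGG....GGGGGGG.G..Gww........................
192 .....GG..G.R...GGGG...GGGGGGG....GG.........................
199 ....GGG.....................................................
206 ....GGGG..RRRRR.............w.....w.........................
213 ....GG..G.RRRRR.GGG....GGG............wwwwwwwwwwwwwwwwwww...
220 ....GG..GGGGRR.GGGG....GGGGGGGGGG...w.......................
227 .....G.......R.GGG.....GG.G..G.G.GG.........................
234 ........G......GG......GG.....G.............................
241 .......G.G.....GG......GG.....GG............................
248 ...............GGG.....G.......G............................
```

Call:
play_rows --increments '[[[0,0,-0.1,0,0,0,-0.4],[0,0,-0.25,0,0,0,-0.4],[0,0,-0.45,0,0,0,-0.4],[0,0,-0.6,0,0,0,-0.4],[0,0,-0.6,0,0,0,-0.4]]]'

```text
time: 23.4
position: [0.5142, -0.164, 0.3099]
tool_rot: [2.201, 2.233, 0.001]
ft_force: [0.8, 0.4, 0.1]
grip_width: 0.296
grip_force: 0.0
```

Call:
play_rows --increments '[[[0,-0.3,0,0,0,0,-1],[0,-0.65,0,0,0,0,-1],[0,-0.65,0,0,0,0,-1],[0,-0.65,0,0,0,0,-1]]]'

```text
time: 23.8
position: [0.4476, -0.1648, 0.3065]
tool_rot: [2.205, 2.235, -0.002]
ft_force: [0.9, -0.1, 0.7]
grip_width: 0.048
grip_force: 0.0
```

```bash
python3 -c "
from v import *
C=view('w17',u0=260,u1=520,v0=100,v1=260)
print(rel(now(),P(.4475,-.1645,.223,.7)))
for q in((.4965,-.132,.201),(.4895,-.122,.16),(.5125,-.117,.1925),(.5125,-.118,.1925-.04)):print(proj(C,q).round(1))"
```

```text
23.85 [ 0.4483 -0.1646  0.3065] [-0.5 -0.6  0.5] 0.028762177405410237
red [432   0  23  10 116] [443.8   3.4]
red [364 161  11  73 613] [368.7 198. ]
red [378 176  15  15 176] [384.7 183.2]
100 .................................................................
107 .................................................................
114 .................................................................
121 .................................................................
128 .................................................................
135 .................................................................
142 ....................................w............................
149 .......................GGGG.GG....G...Wwwwww.....................
156 ......................GGGG...G.G......G.wwww.....................
163 ....................G.GG.GGRRGGGGG.....GGwww.....................
170 ...................GGG.GG.GRRGGGGG.......Gww.....................
177 ..................G.G.GG..GR...RR................wwwwWWWWWWWWWWWW
184 ..................GG.GGGGG.RRGRRRR...............WWWWWWWWWWWWWWWW

[... 169 characters left out ...]
GGRRGGG.G.ww.G..G..............ww.......
212 ..................G.G.G....RRGGGGG.ww...G........................
219 ...................GG....GRRR.GGGG.ww.GG.........................
226 .....................GG..GRRR...G..wwGG..........................
233 .......................GGGRR.GG.G....www.........................
240 ...............................................w.................
247 .................................................................
254 ..............................................wwwwwwwwwwwwwwwwwww
[np.float64(0.003), np.float64(-0.008), np.float64(0.835), np.float64(0.0), np.float64(0.001), np.float64(0.001)]
[383.8 180.6]
[365.6 158.7]
[404.3 158.7]
[390.5 153.3]
```

Call:
play_rows --increments '[[[0,0,0.3,0,0,0,-1],[0,0,0.6,0,0,0,-1],[0,0,0.83,0,0,0,-1],[0,0.1,0.83,0,0,0,-1],[0,0.18,0.83,0,0,0,-1],[0,0.23,0.83,0,0,0,-1],[0,0.23,0.83,0,0,0,-1]]]'

```text
time: 24.55
position: [0.4728, -0.1644, 0.2248]
tool_rot: [2.202, 2.236, 0.0]
ft_force: [-0.6, -0.9, -0.8]
grip_width: 0.007
grip_force: 0.0
```

Call:
play_rows --increments '[[[0,0.03,0,0,0,0,-1],[0,0.06,0,0,0,0,-1],[0,0.1,0,0,0,0,-1],[0,0.14,0,0,0,0,-1],[0,0.18,0,0,0,0,-1],[0,0.22,0,0,0,0,-1],[0,0.26,0,0,0,0,-1],[0,0.3,0,0,0,0,-1]]]'

```text
time: 25.35
position: [0.5011, -0.1639, 0.2233]
tool_rot: [2.205, 2.237, -0.002]
ft_force: [-1.3, 1.0, 0.3]
grip_width: 0.011
grip_force: 0.8
```

```bash
python3 -c "
from v import *
C=view('w18',u0=260,u1=520,v0=100,v1=260)"
```

```text
25.4 [ 0.5018 -0.1638  0.2233] [ 0.4  0.4 -0.8] 0.009987838423877097
red [331 181  32  54 851] [343.2 215.9]
100 .....www.wwwwwwwwwww..ww.....ww....w..w....w....w.....w.wwwwwwwww
107 .........w.wwwwwwwww..ww..ww.w.......w.w..............w.wwwwwwwww
114 ................wwww......w.......w..w.........w.....wwwwwwwwwwww
121 ...........................wwww......................w.wwwwwwwwww
128 ...................................w......w..........w.wwwwwww.ww
135 ........................ww........w....w..www.w......w.wwwwwww.ww
142 ........................wwwww....................................
149 ......................wwWwwwwww..................................
156 ..................GGGGwwwwwwwwwwW......W.........................
163 ................GGGGGGGGGGGGGwwwwGG....W.........................
170 ..............GGGGGGGGGGGGGGGwwwwGGGGG.W.........................
177 ............GGGGGGGGGGGGGGGGGwwwwGGGGGGW.........................
184 ..........GGGGGGGGRR.GGGGGGGG.wwwGGGGGGGG........................
191 .........GGGGGGGGGRRRGGGGGGGGGwwwGGGGGGGG........................
198 .........GGGGGGGGGRRRwGGGGGGGGwwwGGGGGGGGG......................w
205 ....wwwwGGGGGGGGGGRRwwGGGGGGG.wwwGGGGGGGGGG......................
212 .......wGGGGGGGGGGRRwwwwwwwwwwwwwwwwwwww....w.wwwwwwwwwwwwwwwwwww
219 ........GGGGGGGGGGRRRRRRRRwwwwwwwwwwwwwwwwwwwwwwwwwwwwwwwwwwwwwww
226 w...w.w.GGG..GGGG.RRRRRRRRw.Gwww.GGG.wwwwwwwwwwwwwwwwwwwwwwwwwwww
233 ww.wwwwwGGG.......RRRRRRR.GGGwwWGGGGGGGGGG......w.wwwwwwwwwwwww..
240 ........................................G.......w.wwwwww.wwww.w..
247 ..................................................wwwwwwww...w...
254 ............................................................ww...
```

Call:
play_rows --increments '[[[0,0.04,0,0,0,0,-1],[0,0.08,0,0,0,0,-1],[0,0.12,0,0,0,0,-1],[0,0.16,0,0,0,0,-1],[0,0.2,0,0,0,0,-1],[0,0.24,0,0,0,0,-1],[0,0.28,0,0,0,0,-1],[0,0.32,0,0,0,0,-1]]]'

```text
time: 26.2
position: [0.5306, -0.1634, 0.2232]
tool_rot: [-2.202, -2.234, 0.009]
ft_force: [-8.3, 2.2, 5.9]
grip_width: 0.008
grip_force: 3.6
```

Call:
play_rows --increments '[[[0,0.04,0,0,0,0,-1],[0,0.08,0,0,0,0,-1],[0,0.12,0,0,0,0,-1],[0,0.16,0,0,0,0,-1],[0,0.2,0,0,0,0,-1],[0,0.24,0,0,0,0,-1],[0,0.28,0,0,0,0,-1],[0,0.3,0,0,0,0,-1]]]'

```text
time: 27.0
position: [0.5422, -0.1639, 0.2233]
tool_rot: [-2.181, -2.204, 0.061]
ft_force: [-73.1, 7.6, 52.2]
grip_width: 0.006
grip_force: 37.7
```

```bash
python3 -c "
from v import *
C=view('w19',u0=260,u1=520,v0=142,v1=250)"
```

```text
27.05 [ 0.5422 -0.1639  0.2234] [-71.3   8.2  50. ] 0.0020008449992822744
red [331 179  26  56 768] [340.4 214.2]
142 ........................wwwww.................................w.w
149 ......................WWWWWwwww............................w...ww
156 ..................GGGGwwwwwwwww.G..........................w...ww
163 ...............GGGGGGGGGGGGG.wwwGGGG.........................wwww
170 .............GGGGGGGGGGGGGGGGwwwGGGGGG...........................
177 w...........GGGGGGGGGGGGGGGGGwwwGGGGGGGG.........................
184 ..........GGGGGGGGRRGGGGGGGGGwwwGGGGGGGGG........................
191 .........GGGGGGGGGRR.GGGGGGGGwwwGGGGGGGGGG......wwwwwwwwwwwwwwwww
198 .........GGGGGGGGGRRwwGGGGGGGwwwGGGGGGGGGG......wwwwwwwWwwwwWWwWw
205 wwwwww.wGGGGGGGGGGRwwwGGGGGwwwwwwGGGGGGGGGG........wwwWWWWWWWWWWW
212 w.wwwwwwGGGGGGGGGGRwRRRwwwwwwwwwwwwwwwwwwwwwwwwwwwwwwwwWWWWWWWWWW
219 ..wwwww.GGGGGGGGGGRRRRRRRwwwwwwwwwwwwwwwwwwwwwwwwwwwwwwWWWWWWWWWW
226 ..wwwwwwGGG..GGGG.RRRRRRR.GG.wwwGGGG.wwwwwwwwwwwwwwwwwwWWWWWWWWWW
233 wwwwwwwwGGG.......RRRRR.GGGGwwwwGGGGGGGGGG...w.....wwWWWWWWWWWWWW
240 ........................................GG.w.w.....wwwWWWWWWWWWWW
247 ...................................................wWWWWWWWWWWWWW
```

Call:
play_rows --increments '[[[0,-0.2,0,0,0,0,-1],[0,-0.3,0,0,0,0,-1],[0,-0.34,0,0,0,0,-1]]]'

```text
time: 27.35
position: [0.5291, -0.1643, 0.2239]
tool_rot: [2.204, 2.234, -0.001]
ft_force: [0.6, -1.3, -0.2]
grip_width: 0.004
grip_force: 0.0
```

```bash
python3 -c "
from v import *
C=view('w20',u0=260,u1=520,v0=142,v1=250)
print(onz(C,334,215,.16))
T,ti=shot('top','t20');S,si=shot('side','s20')
h=cv2.cvtColor(si,cv2.COLOR_RGB2HSV)
for n,a in(('t',ti),('s',si)):
  h=cv2.cvtColor(a,cv2.COLOR_RGB2HSV);m=cv2.inRange(h,(0,150,60),(6,255,255))|cv2.inRange(h,(172,150,60),(180,255,255));k,l,st,ce=cv2.connectedComponentsWithStats(m)
  print(n,[(st[i].tolist()) for i in range(1,k) if st[i,4]>5])
"
```

```text
27.4 [ 0.529  -0.1641  0.2238] [-0.5 -0.2  1. ] 0.0021335734462120965
red [345 178  12  57 555] [350.2 207.2]
red [359 210  24  24 456] [370.1 221.4]
142 ...........................wwwwwwww...........................www
149 .........................wWwwwwwwwww......................w.wwww.
156 ....................GGGGGG.GGGGGGGwww.......................wwww.
163 ..................GGGGGGGGGGGGGGGGwwwwGG......................ww.
170 ................GGGGGGGGGGGGGGGGGGwwwwGGGG.......................
177 ...............GGGGGGGGGGGGGGGGGGG.wwwGGGGG......................
184 ..............GGGGGGGGRRGGGGGGGGGG.wwwGGGGGGG........wwwwwwwwwwww
191 .............GGGGGGGGGRRRGGGGGGGGG.wwwGGGGGGG......wwwwwwwwwwwwww
198 ............GGGGGGGGGGRRwwGGGGGGGGwwwwGGGGGGGG........wwwwwWWWWWW
205 wwwwwwwwwwwGGGGGGGGGGGRRwwwwGGG.wwwwwwww.GGGGG...........wwWWWWWW
212 ..wwwwwwwwwGGGGGGGGGGGRR.wRRRRwwwwwwwwwwwwwwwwwwwwwwwwwwwwwWWWWWW
219 .wwwwwwwwwwGGGGGGGGGGGRR.RRRRRRwwwwwwwwwwwwwwwwwwwwwwwwwwwwwwWWWW
226 ..wwwwwwwww..GGGG.GGGGRRwRRRRRRGGGwwwGGGGGGGG.ww.w.......wWWWWWWW
233 wwwwwwwwwww........GGGRR.GGRRGGGGGwwwGGGGGGGGwwwww......wwWWWWWWW
240 ........................................GGGGwwwww.......wwwWWWWWW
247 .........................................GG.wwwww.......wWWWWWWWW
[ 0.53973387 -0.14368517  0.16      ]
t [[313, 184, 7, 4, 11], [442, 232, 7, 7, 18], [623, 292, 5, 9, 19], [606, 316, 11, 11, 70], [620, 323, 11, 9, 67]]
s [[598, 117, 42, 12, 89], [614, 128, 4, 2, 6], [612, 133, 4, 3, 7], [326, 204, 9, 9, 52], [438, 261, 8, 6, 19], [620, 377, 8, 12, 47]]
```

Call:
play_rows --increments '[[[0,-0.3,0,0,0,0,-1],[0,-0.7,0,0,0,0,-1],[0,-0.9,-0.2,0,0,0,-1],[0,-0.9,-0.7,0,0,0,-1],[0,-0.9,-0.7,0,0,0,-1]]]'

```text
time: 28.0
position: [0.4421, -0.1657, 0.2996]
tool_rot: [2.197, 2.229, 0.004]
ft_force: [0.3, 0.1, 0.1]
grip_width: 0.009
grip_force: 0.0
```

Call:
play_rows --increments '[[[0.4,0,0,0,0,0,-1],[0.9,0,0,0,0,0,-1],[1,0,0,0,0,0,-1],[1,0,0,0,0,0,-1]]]'

```text
time: 28.4
position: [0.4385, -0.0627, 0.2936]
tool_rot: [2.198, 2.242, -0.001]
ft_force: [1.0, -0.1, 0.1]
grip_width: 0.002
grip_force: 0.0
```

Call:
play_rows --increments '[[[0.4,0,0,0,0,0,-1],[0.9,0,0,0,0,0,-1],[1,0,0,0,0,0,-1],[1,0,0,0,0,0,-1]]]'

```text
time: 28.8
position: [0.4367, 0.0357, 0.2932]
tool_rot: [2.201, 2.239, -0.002]
ft_force: [0.2, -0.6, -0.7]
grip_width: 0.003
grip_force: 0.0
```

```bash
python3 -c "
from v import *
s=ctrl.get_state();print(s['time'],s['position'],s['ft_force'])
for n in('top','side'):
  C,a=shot(n,n+'21');h=cv2.cvtColor(a,cv2.COLOR_RGB2HSV);m=cv2.inRange(h,(0,150,60),(6,255,255))|cv2.inRange(h,(172,150,60),(180,255,255));k,l,st,ce=cv2.connectedComponentsWithStats(m)
  for i in range(1,k):
    if st[i,4]>4 and 300<ce[i][0]<470: print(n,st[i],ce[i].round(1),onz(C,*ce[i],.2).round(3))
  g=cv2.inRange(h,(65,90,20),(95,255,255));k,l,st,ce=cv2.connectedComponentsWithStats(g)
  for i in range(1,k):
    if st[i,4]>15: print(n,'G',st[i],ce[i].round(1),onz(C,*ce[i],.115).round(3))
  kk=a.astype(int);u0,u1,v0,v1=(365,425,150,225) if n=='top' else (370,425,170,250)
  for v in range(v0,v1,2):print(v,''.join('R' if (kk[v,u,0]-kk[v,u,1:].max()>70) else('G' if kk[v,u,1]-kk[v,u,0]>20 else('W' if kk[v,u].min()>180 else('w' if kk[v,u].min()>120 else '.'))) for u in range(u0,u1)))
"
```

```text
28.8 [0.4366819  0.03567187 0.29324227] [ 0.17583066 -0.63468954 -0.70312704]
top [312 185   3   3   5] [313.2 185.6] [0.562 0.066 0.2  ]
top [377 187  27   6  76] [390.2 190.5] [ 0.546 -0.165  0.2  ]
top [442 233   7   6  17] [445.5 234.5] [ 0.413 -0.324  0.2  ]
top G [382 173  18  10 128] [389.4 177.1] [ 0.603 -0.176  0.115]
top G [371 175   7   8  35] [374.9 179.5] [ 0.596 -0.129  0.115]
top G [382 185  18   6  68] [390.2 187.5] [ 0.57  -0.177  0.115]
top G [371 186  32  19 301] [384.7 196.9] [ 0.54  -0.159  0.115]
150 ..........wWWWWWWWWWWWWWWWWWWWWWWWWWWw......................
152 ..........wWWWWWWWWWWWWWWWWWWWWWWWWWWW......................
154 ..........wWWWWWWWWWWWWWWWWWWWWWWWWWWWw.....................
156 ..........wWWWWWWWWWWWWWWWWWWWWWWWWWWWw.....................
158 ..........wWWWWWWWWWWWWWWWWWWWWWWWWWWWw.....................
160 ..........wWWWWWWWWWWWWWWWWWWWWWWWWWWWw.....................
162 ...........wWWWWWWWWWWWWWWWWWWWWWWWWWWw.....................
164 ...........wWWWWWWWWWWWWWWWWWWWWWWWWWWw.....................
166 ...........wWWWWWWWWWWWWWWWWWWWWWWWWWWW.............
[... 3979 characters left out ...]
GG..G..........G........................
228 ...........GG..G.G.G......G.G...............wwWww......
230 ..............GG...GGG...GG............................
232 .......................................................
234 .......................................................
236 .......................................................
238 .......................................................
240 .......................................................
242 .......................................................
244 .......................................................
246 .......................................................
248 .......................................................
```

Call:
play_rows --increments '[[[-0.4,0,0,0,0,0,-1],[-0.9,0,0,0,0,0,-1],[-1,0,0,0,0,0,-1],[-1,0,0,0,0,0,-1]]]'

```text
time: 29.3
position: [0.437, -0.069, 0.2928]
tool_rot: [-2.214, -2.228, 0.003]
ft_force: [0.2, 0.3, -0.1]
grip_width: 0.006
grip_force: 0.0
```

Call:
play_rows --increments '[[[-0.4,0,0,0,0,0,-1],[-0.9,0,0,0,0,0,-1],[-1,0,0,0,0,0,-1],[-1,0,0.3,0,0,0,-1],[-1,0,0.61,0,0,0,-1],[-1,0.3,0.61,0,0,0,-1],[-1,0.6,0.61,0,0,0,-1],[-1,0.6,0.61,0,0,0,-1]]]'

```text
time: 30.1
position: [0.5018, -0.1621, 0.2319]
tool_rot: [2.202, 2.24, 0.002]
ft_force: [-0.1, 0.3, 0.2]
grip_width: 0.005
grip_force: 0.0
```

Call:
play_rows --increments '[[[0,0.15,0,0,0,0,-1],[0,0.25,0,0,0,0,-1],[0,0.35,0,0,0,0,-1],[0,0.35,0,0,0,0,-1]]]'

```text
time: 30.5
position: [0.5347, -0.163, 0.2324]
tool_rot: [2.204, 2.238, -0.001]
ft_force: [-0.6, 0.2, 0.8]
grip_width: 0.005
grip_force: 0.0
```

Call:
play_rows --increments '[[[0,0.05,0,0,0,0,-1],[0,0.05,0,0,0,0,-1]]]'

```text
time: 30.7
position: [0.5381, -0.1635, 0.2322]
tool_rot: [-2.205, -2.237, 0.004]
ft_force: [-2.3, -0.2, 1.8]
grip_width: 0.007
grip_force: 1.1
```

Call:
play_rows --increments '[[[0,0.02,0,0,0,0,-1],[0,0.02,0,0,0,0,-1]]]'

```text
time: 30.9
position: [0.5385, -0.1635, 0.2321]
tool_rot: [-2.203, -2.234, 0.008]
ft_force: [-7.1, 1.0, 4.1]
grip_width: 0.003
grip_force: 3.8
```

Call:
play_rows --increments '[[[0,0.02,0,0,0,0,-1],[0,0.02,0,0,0,0,-1]]]'

```text
time: 31.1
position: [0.5389, -0.1636, 0.232]
tool_rot: [-2.202, -2.232, 0.013]
ft_force: [-12.6, 1.8, 7.8]
grip_width: 0.008
grip_force: 6.4
```

The carriage is against a hard stop, and the catch was felt 8 mm before it, so it's home. I'll retreat, check and hand in.

Call:
play_rows --increments '[[[0,-0.2,0,0,0,0,-1],[0,-0.5,0,0,0,0,-1],[0,-0.9,0,0,0,0,-1],[0,-1,-0.3,0,0,0,-1],[0,-1,-0.7,0,0,0,-1],[0,-1,-0.7,0,0,0,-1]]]'

```text
time: 31.7
position: [0.4449, -0.1656, 0.3081]
tool_rot: [2.198, 2.228, 0.003]
ft_force: [1.3, -0.2, 1.3]
grip_width: 0.004
grip_force: 0.0
```

Call:
play_rows --increments '[[[0.4,0,0,0,0,0,-1],[0.9,0,0,0,0,0,-1],[1,0,0,0,0,0,-1],[1,0,0,0,0,0,-1]]]'

```text
time: 32.1
position: [0.4417, -0.0628, 0.3024]
tool_rot: [2.199, 2.241, -0.002]
ft_force: [0.7, -1.0, 0.6]
grip_width: 0.009
grip_force: 0.0
```

Call:
play_rows --increments '[[[0.4,0,0,0,0,0,-1],[0.9,0,0,0,0,0,-1],[1,0,0,0,0,0,-1],[1,0,0,0,0,0,-1],[1,0,0,0,0,0,-1],[1,0,0,0,0,0,-1]]]'

```text
time: 32.7
position: [0.4402, 0.0328, 0.3018]
tool_rot: [2.209, 2.233, -0.003]
ft_force: [0.8, -0.6, 1.1]
grip_width: 0.007
grip_force: 0.0
```

```bash
python3 -c "
from v import *
s=ctrl.get_state();print(s['time'],s['position'],s['ft_force'])
ok=1
for n in('top','side'):
  C,a=shot(n,n+'22');h=cv2.cvtColor(a,cv2.COLOR_RGB2HSV);m=cv2.inRange(h,(0,150,60),(6,255,255))|cv2.inRange(h,(172,150,60),(180,255,255));g=cv2.inRange(h,(65,90,20),(95,255,255))
  for q,t in((m,'R'),(g,'G')):
    k,l,st,ce=cv2.connectedComponentsWithStats(q)
    for i in range(1,k):
      if st[i,4]>60 and 300<ce[i][0]<470: print(n,t,st[i],ce[i].round(1))
  if n=='side':print('capsule',[c.round(1) for c in ce if 0])
print(ctrl.close_job())
"
```

```text
32.7 [0.44018926 0.03279687 0.30182427] [ 0.78601298 -0.59542633  1.12509448]
top R [377 187  27   6  77] [390.3 190.5]
top G [382 173  18  10 118] [389.6 177.4]
top G [382 185  18   6  70] [390.3 187.5]
top G [371 186  32  19 302] [384.7 196.9]
side R [382 207  25   6  92] [393.7 209.6]
side G [378 200  30  32 514] [389.7 218.9]
side G [386 201  18   8  96] [395.4 204.8]
capsule []
the job is handed in; nothing more can be done
None
```

The job is handed in at 32.7 s: the pail hangs by its bail in both prongs and the hanger is home against its stop, though my first try at the bail tilted the pail about 50° before I set it back and redid it, and one push peaked at about 73 N on the stop (at the fingers, as far as I can tell).

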